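# Build up the sample press in a conservation studio

### The arm

A 6-joint arm with a two-finger parallel gripper is mounted at the origin on the work surface. World frame = base frame: x ahead of the robot, y to its left, z up, the work surface at z = 0. Lengths are in m, angles in rad, forces in N, time in s.
With the tool pointing down it reaches from about 0.15 to 0.775 m from the base axis. Payload 6.1 kg.
Tool frame: the origin (TCP) lies between the finger pads; the fingertips stand 11 mm ahead of it and the grasp point (between the pads) lies 8 mm behind it (arm.tips_ahead is the z of the fingertips in the tool frame, in m); z points along the fingers, y is the direction in which the jaws open and shut (so a half turn about z gives the same grasp; the last joint's range is limited). The gripper opens to 85 mm and grips with 20 to 120 N. Pads are 22 mm wide; open, the fingers measure 114 mm over their backs; the gripper's body (76 mm by 85 mm) begins 54 mm behind the grasp point. The pads swing forward as they close: fully open they stand 13 mm farther back than shut.
Start: joints at [-1.216, 0.126, -0.04, 1.405, 0, 1.571], TCP at [0.182, -0.492, 0.214] pointing down, gripper open.
Joint ranges: [-2.72, 2.72], [-0.95, 1.95], [-1.27, 1.35], [-1.78, 2.02], [-1.46, 1.47], [-3.14, 3.14]. Speed limits (rad/s): [2.39, 2.39, 3.01, 3.14, 3.14, 3.14].

### API

Orientations are given as a rotation vector (axis times angle).
In Python, from bench import arm gives the robot as it stands. The module is installed in compiled form; this text tells all that it offers.
- The arm moves only by the tool move_arm, never from a script. Its argument "increments" is a list of rows, each a list of 3 entries, a list of its own where there are three numbers: the closure, from -1 (fully open) to 1 (shut), then the shift along the tool's x, y, z in m, then the turn, a rotation vector about the tool's x, y, z in rad. A call has 1 to 5 rows; each row shifts and turns the commanded pose from where the row before left it, along the tool's axes as they then stand; what a row does not reach is not made up. A row lasts 1/8 s, in which the tool goes at most 62.5 mm and 10.7 degrees, less where a joint would pass 70% of its speed; a pose out of reach is approached as far as the arm can. A call is refused whole if a number of a shift passes 0.0625 or a number of a turn 0.188, either way. A call with a gripper value outside its range is refused whole. The fingers move at their own pace and stop on an object; the grip force is fixed at half the most. Time passes only in rows, so rows that do not move let the fingers close. It gives the time, the measured TCP pose, the force and the opening at its end, in the units of the state.
- arm.sense(): the state, without advancing time (a new reading comes with each control period).
- arm.camera(name): name is "side" or "top" or "wrist"; returns a dict with "pixels" (400x640x3 uint8, red, green, blue), "intrinsics" (3x3 intrinsics, pixels), "R" (3x3) and "t" (3): a world point X has camera coordinates R X + t. Camera axes: x right, y down, z forward; pixel columns grow to the right and rows downward; lengths in m; the calibration is good to about 2 mm. A picture is of the moment at which its call begins. There is no depth.
- arm.finish_job(): hands the job in, once; it reports no verdict.
Trained networks look in a picture, given as the dict that the camera call returned (one of the last four; its "shot" number tells which), for a name from the list of things; names that differ only in an ending like _2 or _b are one class to them, and where a whole thing is asked for, a point or a joint stands for the part that bears it (a point fixed in the world has none). Each returns a list of dicts, best first, with "p" (0 to 1); they miss things now and then, are a little off and sometimes report something else, mostly with a low value. They report only what shows in the picture. A call takes as long as a camera call. They do not tell look-alikes from the thing itself.
- arm.look_for(target, picture): "location" ([x, y, z] in m, in world coordinates, good to about 4 mm: the middle of the surface that is visible of it).
- arm.cut_out(target, picture): "region" (400x640 bool, what is visible of it).
The state is a dict: "time": time; "q": joint angles; "qd": joint speeds; "joint_torque": joint torques, N m; "tcp_pos": TCP position; "tool_rot": TCP orientation; "contact_force": force on the tool from outside, world axes, zero at the start; "ft_torque": the same for the moment, N m; "finger_gap": finger opening in m.
Only numpy, scipy, OpenCV 4.12 (cv2) and the standard library are available. Lean on these libraries where they do the work, as an engineer would, in place of code of your own. Each camera call takes 0.05 s, during which the arm holds its last target. There are 200 camera calls.

### The job

Build up the small sample press: lower the thick plain board over all four posts of the press base until it lies flat on the base, then the spacer frame with the rectangular window, then the platen with its raised ring facing up, and last stand the brass weight upright inside that ring. Leave the glass jar, the amber vial and the round tin where they are.

Things in the scene. Friction and masses are not known exactly. Their poses are not given: they have to be found in the camera images.
- press_base: Press base, fixed to the table: green painted block 150 (x) x 50 (y) x 20 mm high with four upright steel posts, 7 mm diameter, at x = +-45, y = +-15 mm from its middle. The posts end 68 mm above the table; their top 10 mm taper to a 2 mm point. Origin: centre of the underside; x along the length, z up. Plates fit either way round (half a turn apart).
- thick_board: Thick plain board: plywood, 120 long x 54 wide x 16 mm thick, no window and no ring, about 70 g. Four 13 mm through holes at x = +-45, y = +-15 mm match the posts. Flat on the table at the start. Origin: centre of the underside; x along the length, y across, z up.
- spacer_frame: Spacer frame: bare aluminium plate 120 long x 54 wide x 10 mm thick, with a rectangular window of about 59 (x) x 31 (y) mm in the middle, about 120 g. Four 13 mm through holes at x = +-45, y = +-15 mm match the posts. Flat on the table at the start. Origin: centre of the underside; x along the length, y across, z up.
- ring_platen: Platen: wooden plate 120 long x 54 wide x 10 mm thick, with a round raised ring (52 mm outside, 46 mm inside diameter, 5 mm high) in the middle of its top face, which faces up at the start; about 60 g. Four 13 mm through holes at x = +-45, y = +-15 mm match the posts. Flat on the table at the start. Origin: centre of the underside; x along the length, y across, z up.
- weight: Brass weight, standing upright: round body of 36 mm diameter and 30 mm height, a short cone, then a round grip of 24 mm diameter from 34 to 60 mm height; about 330 g. Origin: centre of the underside, z up.
- jar: Closed glass jar with aluminium cap and paper label, 60 mm diameter, 75 mm high. Not part of the press: leave it standing where it is. Origin: centre of its underside.
- vial: Small amber glass vial with white cap, 30 mm diameter, 50 mm high. Not part of the press: leave it standing where it is. Origin: centre of its underside.
- tin: Flat round steel tin, 40 mm diameter, 18 mm high. Not part of the press: leave it standing where it is. Origin: centre of its underside.
Not all that is in view belongs to the job. Leave any red or turquoise look-alike of the thick_board alone.

How it is judged:
By the outcome, as a careful person would: the job done as asked, in the order asked, and still so for the second after the job is handed in, with the robot touching nothing.
It also fails if it takes over 128 s, if anything falls off the work surface, if the arm or the gripper's body presses on something with over 40 N, if the wrist force passes 120 N, or if a joint passes its speed limit or range.

## Working session

There is one attempt and no reset: what is moved stays moved. The work goes in short steps, Python scripts to look and compute and a tool call to move; the robot and the scene stay as the last step left them, time stands still between calls to the robot, and variables do not carry over. Pictures are saved under pics/ and viewed, about 12 in all and at most 16, crops included, and the job is handed in when it is done.

Besides the shell and the picture viewer there is one more tool, called after ">>>" as name(argument=value, ...) on one line, values as JSON. move_arm: Moves the arm, as the interface text tells. Its arguments: {"type":"object","properties":{"increments":{"type":"array"}},"required":["increments"]}

```bash
mkdir -p pics
cat > h.py <<'E'
import numpy as np, cv2
from bench import arm
from scipy.spatial.transform import Rotation as Ro
def save(c,n,crop=None,s=1):
    im=c["pixels"][:,:,::-1]
    if crop: x0,y0,x1,y1=crop; im=im[y0:y1,x0:x1]
    cv2.imwrite("pics/"+n,cv2.resize(im,None,fx=s,fy=s,interpolation=cv2.INTER_CUBIC))
def proj(c,X):
    p=(np.array(X)@np.array(c["R"]).T+c["t"])@np.array(c["intrinsics"]).T
    return p[...,:2]/p[...,2:]
def unproj(c,uv,z):
    uv=np.atleast_2d(uv).astype(float); R=np.array(c["R"]);C=-R.T@c["t"]
    d=np.c_[uv,np.ones(len(uv))]@np.linalg.inv(c["intrinsics"]).T@R
    return C+d*((z-C[2])/d[:,2])[:,None]
E
python3 - <<'E'
from h import *
c=arm.camera("top"); save(c,"top.png",s=1.25)
s=arm.camera("side"); save(s,"side.png",s=1.25)
print(arm.sense(), arm.tips_ahead)
for n in "press_base thick_board spacer_frame ring_platen weight jar vial tin".split():
    for k,p in (("top",c),("side",s)):
        for r in arm.look_for(n,p)[:3]: print(n,k,round(r["p"],2),np.round(r["location"],3),np.round(proj(p,r["location"])))
E
```

```text
{'time': 0.1, 'q': array([-1.21603116e+00,  1.26337597e-01, -4.05049740e-02,  1.40544503e+00,
       -2.50339353e-05,  1.57083851e+00]), 'qd': array([ 0.00114882, -0.0017937 ,  0.00264387, -0.0012545 , -0.00049776,
       -0.00032699]), 'joint_torque': array([-1.62619661e-03, -4.36900914e+01,  3.53608668e+01,  1.35924818e-02,
       -1.50486198e-04, -2.75203706e-05]), 'tcp_pos': array([ 0.18221893, -0.49192375,  0.21359792]), 'tool_rot': array([-3.09086883e+00, -5.54022667e-01,  4.51884677e-04]), 'contact_force': array([-0.53594311, -0.05164584, -0.11546711]), 'ft_torque': array([ 0.05755801,  0.01269397, -0.02785598]), 'finger_gap': 0.08554876658473044} 0.011
press_base top 0.77 [0.418 0.252 0.022] [217. 220.]
press_base side 0.91 [0.407 0.263 0.02 ] [229. 267.]
press_base side 0.24 [ 0.495 -0.136  0.015] [331. 179.]
thick_board top 0.84 [ 0.167 -0.325  0.018] [429. 313.]
thick_board top 0.78 [ 0.502 -0.342  0.014] [430. 189.]
thick_board top 0.67 [ 0.294 -0.187  0.014] [376. 265.]
thick_board side 0.86 [ 0.184 -0.325  0.014] [468. 201.]
thick_board side 0.76 [ 0.627 -0.163  0.014] [306. 157.]
thick_board side 0.47 [ 0.34  -0.184  0.015] [386. 197.]
spacer_frame top 0.77 [0.428 0.004 0.014] [306. 217.]
ring_platen top 0.9 [0.646 0.155 0.011] [254. 141.]
ring_platen side 0.62 [0.64  0.16  0.008] [211. 202.]
weight top 0.61 [ 0.409 -0.241  0.033] [396. 222.]
weight side 0.49 [ 0.406 -0.238  0.031] [380. 173.]
weight side 0.21 [0.418 0.008 0.01 ] [313. 216.]
jar top 0.91 [ 0.692 -0.008  0.077] [310. 118.]
jar side 0.96 [0.682 0.008 0.046] [248. 162.]
vial side 0.72 [0.679 0.007 0.046] [249. 162.]
vial side 0.69 [0.486 0.144 0.026] [252. 222.]
tin top 0.67 [ 0.503 -0.145  0.019] [359. 189.]
tin side 0.68 [ 0.499 -0.134  0.013] [330. 179.]
tin side 0.59 [0.416 0.009 0.009] [313. 217.]
tin side 0.23 [0.487 0.142 0.026] [252. 222.]
```

View pics/top.png

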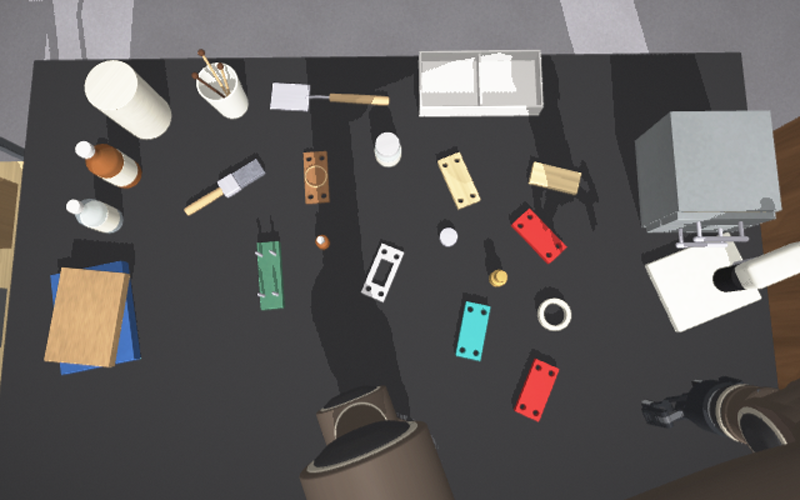

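View pics/side.png

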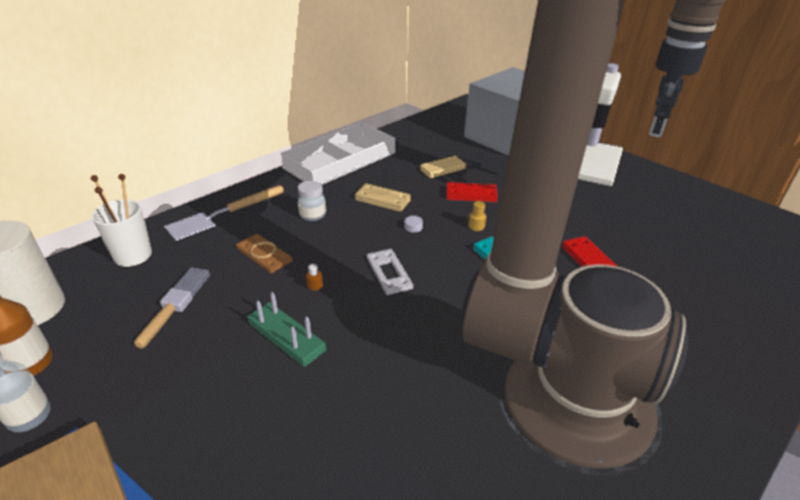

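The plates with four holes that could be the thick board are, in top.png: plywood (459,180), red (540,235), red (537,390) and turquoise (473,330). The block at (555,178) is a further wooden piece with no visible holes. The plywood one at (459,180) fits the description. I'll confirm it in a crop and measure all the poses.

Run:
```python
from h import *
c=arm.camera("top"); save(c,"crop.png",(200,100,480,260),2.8)
def rect(m,z,n):
    m=m.astype(np.uint8); k,_=cv2.findContours(m,0,2); k=max(k,key=cv2.contourArea)
    h=cv2.convexHull(k)[:,0]
    P=unproj(c,h,z)[:,:2].astype(np.float32)
    (x,y),(w,hh),a=cv2.minAreaRect(P*1000)
    if w<hh: a+=90; w,hh=hh,w
    print(n,"ctr",round(x),round(y),"size",round(w),round(hh),"yaw",round(a,1), "px",np.round(h.mean(0)))
for n,z in (("spacer_frame",.01),("ring_platen",.01),("press_base",.02),("weight",.03)):
    for r in arm.cut_out(n,c)[:2]: print(round(r["p"],2),end=" ");rect(r["region"],z,n)
for r in arm.cut_out("thick_board",c)[:5]: print(round(r["p"],2),end=" ");rect(r["region"],.016,"thick")
hsv=cv2.cvtColor(c["pixels"],cv2.COLOR_RGB2HSV)
m=np.zeros((400,640),bool); m[115:172,343:390]=(c["pixels"][115:172,343:390].min(2)>90); rect(m,.016,"ply colour")
```

```text
0.69 spacer_frame ctr 426 6 size 120 56 yaw 156.3 px [305. 217.]
0.57 spacer_frame ctr 506 -141 size 40 39 yaw 179.6 px [358. 190.]
0.7 ring_platen ctr 646 158 size 124 55 yaw 4.1 px [253. 144.]
0.83 press_base ctr 420 254 size 154 55 yaw 5.5 px [216. 218.]
0.57 weight ctr 503 -141 size 37 36 yaw 179.0 px [359. 188.]
0.52 weight ctr 410 -247 size 38 33 yaw 89.7 px [397. 222.]
0.89 thick ctr 635 -167 size 121 58 yaw 22.3 px [367. 143.]
0.68 thick ctr 424 5 size 117 54 yaw 156.0 px [305. 218.]
0.64 thick ctr 505 -342 size 119 59 yaw 42.8 px [432. 192.]
ply colour ctr 635 -168 size 126 58 yaw 22.0 px [366. 145.]
```

View pics/crop.png

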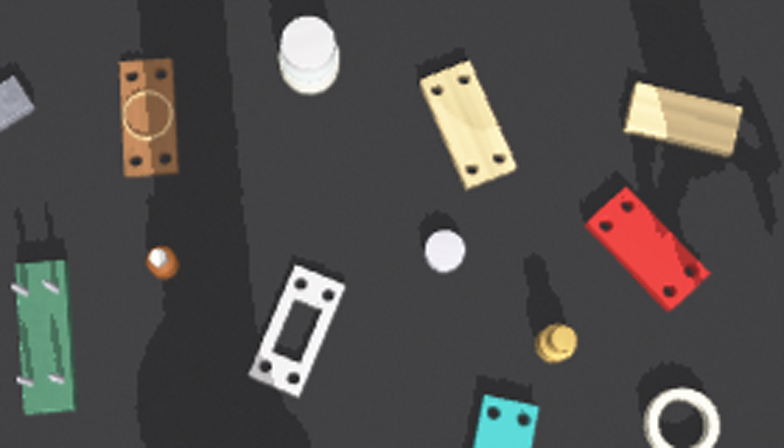

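The crop confirms it: the plain plywood plate with four holes at crop (468,125), orig. pixel (367,144), is the thick board. The red and turquoise plates are look-alikes, and the block at crop (683,118) has no holes.

```bash
cat >> h.py <<'E'
def state():
    s=arm.sense(); R=Ro.from_rotvec(s["tool_rot"]).as_matrix()
    th=np.degrees(np.arctan2(R[1,0],R[0,0])); return s,R,th
def plan(x,y,z,th):
    "turn first to yaw th of tool x (deg), then shift; prints tool-axis totals"
    s,R,t0=state(); d=(th-t0+180)%360-180
    c,sn=np.cos(np.radians(th)),np.sin(np.radians(th)); D=np.array([x,y,z])-s["tcp_pos"]
    sh=np.array([c*D[0]+sn*D[1], sn*D[0]-c*D[1], -D[2]])
    tilt=R.T@[0,0,-1.]
    print("now",np.round(s["tcp_pos"],4),"th",round(t0,1),"q6",round(s["q"][5],2),"gap",round(s["finger_gap"],4),"F",np.round(s["contact_force"],1),"t",s["time"],
     "\n turn z",round(-np.radians(d),4),"rows>=",int(np.ceil(abs(np.radians(d))/.18)),"\n shift",np.round(sh,4),"rows>=",int(np.ceil(np.linalg.norm(sh)/.06)),"tiltdown",np.round(tilt,4))
E
python3 - <<'E'
from h import *
plan(.635,-.168,.20,22)
plan(.635,-.168,.20,-158)
E
```

```text
now [ 0.1824 -0.4923  0.2143] th 20.3 q6 1.57 gap 0.0852 F [ 0.2  0.3 -0.1] t 1.2 
 turn z -0.0291 rows>= 1 
 shift [ 0.5411 -0.1311  0.0143] rows>= 10 tiltdown [0. 0. 1.]
now [ 0.1824 -0.4923  0.2143] th 20.3 q6 1.57 gap 0.0852 F [ 0.2  0.3 -0.1] t 1.2 
 turn z 3.1125 rows>= 18 
 shift [-0.5411  0.1311  0.0143] rows>= 10 tiltdown [0. 0. 1.]
```

>>> move_arm(increments=[[-1, [0, 0, 0], [0, 0, 0.1]]])

```text
time: 1.32
tcp_pos: [0.1824, -0.4923, 0.2143]
tool_rot: [-3.117, -0.395, 0.0]
contact_force: [-0.5, -0.2, 0.1]
finger_gap: 0.0853
```

Run:
```python
from h import *
plan(.635,-.168,.20,22)
plan(.635,-.168,.20,-158)
c=arm.camera("wrist"); s,R,t=state()
Rc=np.array(c["R"]); C=-Rc.T@c["t"]
print("cam in tool",R.T@(C-s["tcp_pos"]),"axes\n",Rc@R, c["intrinsics"])
```

```text
now [ 0.1824 -0.4923  0.2143] th 14.5 q6 1.67 gap 0.0853 F [-0.5 -0.2  0.1] t 1.325 
 turn z -0.1317 rows>= 1 
 shift [ 0.5411 -0.1311  0.0143] rows>= 10 tiltdown [0. 0. 1.]
now [ 0.1824 -0.4923  0.2143] th 14.5 q6 1.67 gap 0.0853 F [-0.5 -0.2  0.1] t 1.325 
 turn z 3.0099 rows>= 17 
 shift [-0.5411  0.1311  0.0143] rows>= 10 tiltdown [0. 0. 1.]
cam in tool [ 0.07227818 -0.00074037 -0.16064083] axes
 [[ 3.17898939e-03  9.99994874e-01  3.82152620e-04]
 [-9.58569749e-01  3.15615176e-03 -2.84840438e-01]
 [-2.84840184e-01  5.39184790e-04  9.58574869e-01]] [[299.30530938   0.         317.90583754]
 [  0.         299.30530938 194.48287402]
 [  0.           0.           1.        ]]
```

>>> move_arm(increments=[[-1, [0, 0, 0], [0, 0, -0.182]], [-1, [0, 0, 0], [0, 0, -0.182]], [-1, [0, 0, 0], [0, 0, -0.182]], [-1, [0, 0, 0], [0, 0, -0.182]], [-1, [0, 0, 0], [0, 0, -0.182]]])

```text
time: 2.0
tcp_pos: [0.1824, -0.4923, 0.2143]
tool_rot: [-2.617, -1.738, 0.0]
contact_force: [0.8, -0.3, -0.3]
finger_gap: 0.0853
```

>>> move_arm(increments=[[-1, [0, 0, 0], [0, 0, -0.182]], [-1, [0, 0, 0], [0, 0, -0.182]], [-1, [0, 0, 0], [0, 0, -0.182]], [-1, [0, 0, 0], [0, 0, -0.182]], [-1, [0, 0, 0], [0, 0, -0.182]]])

```text
time: 2.62
tcp_pos: [0.1824, -0.4923, 0.2143]
tool_rot: [1.587, 2.711, -0.0]
contact_force: [-0.2, -0.0, -0.1]
finger_gap: 0.0859
```

>>> move_arm(increments=[[-1, [0, 0, 0], [0, 0, -0.182]], [-1, [0, 0, 0], [0, 0, -0.182]], [-1, [0, 0, 0], [0, 0, -0.182]], [-1, [0, 0, 0], [0, 0, -0.182]], [-1, [0, 0, 0], [0, 0, -0.182]]])

```text
time: 3.25
tcp_pos: [0.1824, -0.4923, 0.2143]
tool_rot: [-0.234, -3.133, -0.0]
contact_force: [-0.5, 0.5, -0.4]
finger_gap: 0.0856
```

>>> move_arm(increments=[[-1, [0, 0, 0], [0, 0, -0.182]], [-1, [0, 0, 0], [0, 0, -0.182]], [-1, [0, 0, 0], [0, 0, -0.182]]])

```text
time: 3.62
tcp_pos: [0.1824, -0.4923, 0.2143]
tool_rot: [-0.619, 3.08, 0.0]
contact_force: [0.0, -0.5, 0.7]
finger_gap: 0.0856
```

Run:
```python
from h import *
plan(.635,-.168,.20,-158)
```

```text
now [ 0.1824 -0.4923  0.2143] th -157.3 q6 -1.61 gap 0.0856 F [ 0.  -0.5  0.7] t 3.625 
 turn z 0.0127 rows>= 1 
 shift [-0.5411  0.1311  0.0143] rows>= 10 tiltdown [ 0. -0.  1.]
```

>>> move_arm(increments=[[-1, [-0.054, 0.013, 0.0015], [0, 0, 0.0127]], [-1, [-0.054, 0.013, 0.0015], [0, 0, 0]], [-1, [-0.054, 0.013, 0.0015], [0, 0, 0]], [-1, [-0.054, 0.013, 0.0015], [0, 0, 0]], [-1, [-0.054, 0.013, 0.0015], [0, 0, 0]]])

```text
time: 4.25
tcp_pos: [0.4105, -0.3308, 0.2069]
tool_rot: [-0.59, 3.085, -0.001]
contact_force: [0.7, -0.2, 0.1]
finger_gap: 0.0856
```

>>> move_arm(increments=[[-1, [-0.054, 0.013, 0.0015], [0, 0, 0]], [-1, [-0.054, 0.013, 0.0015], [0, 0, 0]], [-1, [-0.054, 0.013, 0.0015], [0, 0, 0]], [-1, [-0.054, 0.013, 0.0015], [0, 0, 0]], [-1, [-0.054, 0.013, 0.0015], [0, 0, 0]]])

```text
time: 4.88
tcp_pos: [0.6378, -0.171, 0.1992]
tool_rot: [-0.59, 3.086, -0.0]
contact_force: [0.4, -0.5, 0.6]
finger_gap: 0.0854
```

```bash
cat >> h.py <<'E'
def rect(c,m,z,n=""):
    "rectangle fit at height z of a mask: centre (mm), size, yaw (deg, mod 180)"
    k,_=cv2.findContours(m.astype(np.uint8),0,2); k=max(k,key=cv2.contourArea)
    P=unproj(c,cv2.convexHull(k)[:,0],z)[:,:2].astype(np.float32)*1000
    (x,y),(w,h),a=cv2.minAreaRect(P)
    if w<h: a+=90; w,h=h,w
    print(n,"ctr",round(x,1),round(y,1),"size",round(w,1),round(h,1),"yaw",round((a+90)%180-90,1)); return x,y,a
E
python3 - <<'E'
from h import *
c=arm.camera("wrist"); save(c,"w1.png",s=1.0)
for r in arm.cut_out("thick_board",c)[:2]: print(round(r["p"],2)); rect(c,r["region"],.016)
for r in arm.look_for("thick_board",c)[:2]: print(r)
plan(.635,-.168,.20,-158)
E
```

```text
0.87
 ctr 634.9 -168.0 size 119.8 55.4 yaw 21.6
0.69
 ctr 529.7 -321.6 size 59.2 56.5 yaw 41.8
{'location': [0.5322, -0.3203, 0.0115], 'p': 0.9}
{'location': [0.6337, -0.1711, 0.0136], 'p': 0.55}
now [ 0.6378 -0.1704  0.1977] th -158.2 q6 -0.64 gap 0.0855 F [ 0.1 -0.1  0. ] t 5.025 
 turn z -0.0027 rows>= 1 
 shift [ 0.0017  0.0032 -0.0023] rows>= 1 tiltdown [-0.0015 -0.0011  1.    ]
```

View pics/w1.png

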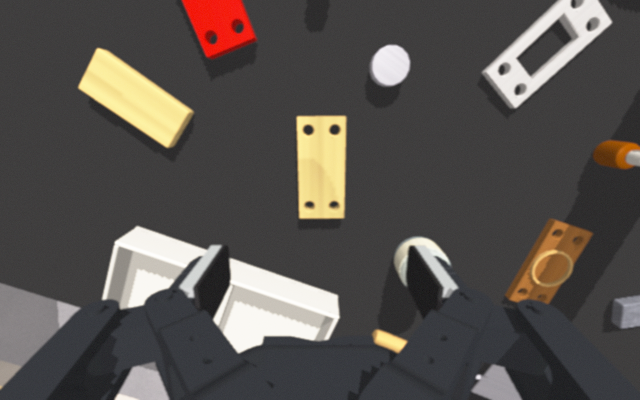

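w1 shows the plywood board at (321,167), aligned between the open fingers at (215,270) and (425,270). The jar at (420,258) is clear. I'll go down part way and check the height of the tips.

>>> move_arm(increments=[[-0.55, [0.001, 0.003, 0.04], [0, 0, 0]], [-0.55, [0.001, 0, 0.04], [0, 0, 0]], [-0.55, [0, 0, 0.04], [0, 0, 0]], [-0.55, [0, 0, 0.04], [0, 0, 0]], [-0.55, [0, 0, 0], [0, 0, 0]]])

```text
time: 5.65
tcp_pos: [0.6299, -0.1705, 0.0363]
tool_rot: [0.586, -3.08, -0.004]
contact_force: [0.2, 0.4, -0.1]
finger_gap: 0.0662
```

Run:
```python
from h import *
c=arm.camera("wrist"); save(c,"w2.png",(120,60,520,360),2)
for r in arm.cut_out("thick_board",c)[:2]: print(round(r["p"],2)); rect(c,r["region"],.016)
plan(.635,-.168,.016,-158.4)
```

```text
0.76
 ctr 635.0 -167.8 size 122.1 54.3 yaw 21.9
0.69
 ctr 555.5 -305.6 size 52.9 14.8 yaw -68.4
now [ 0.6332 -0.171   0.0406] th -158.5 q6 -0.64 gap 0.0663 F [ 0.8 -0.1  0.2] t 5.75 
 turn z -0.001 rows>= 1 
 shift [-0.0028  0.0021  0.0246] rows>= 1 tiltdown [4.e-04 5.e-04 1.e+00]
```

View pics/w2.png

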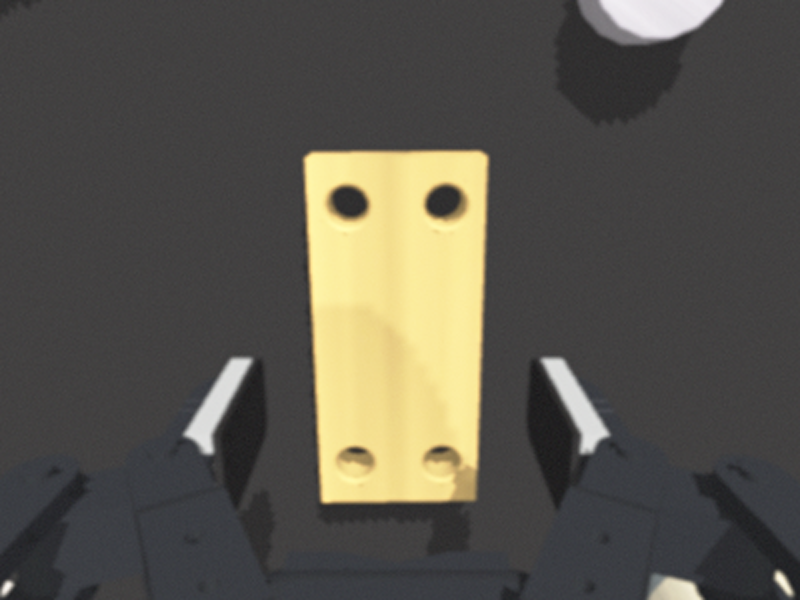

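>>> move_arm(increments=[[-0.55, [-0.002, 0.001, 0.012], [0, 0, 0]], [-0.55, [0, 0.001, 0.01], [0, 0, 0]], [-0.55, [0, 0, 0], [0, 0, 0]], [-0.55, [0, 0, 0], [0, 0, 0]]])

```text
time: 6.25
tcp_pos: [0.6346, -0.1676, 0.0174]
tool_rot: [-0.588, 3.086, -0.0]
contact_force: [0.1, 0.2, -0.7]
finger_gap: 0.0661
```

Run:
```python
from h import *
c=arm.camera("wrist"); save(c,"w3.png",(120,60,520,360),2)
plan(.635,-.168,.016,-158.4)
s,R,t=state()
for z in (-.02,-.01,0,.005,.01):
  print(z,np.round(2*(proj(c,[s["tcp_pos"]+R@np.array([x,y,z]) for x in(.011,-.011) for y in (-.033,.033)])-[120,60])).tolist())
```

```text
now [ 0.6347 -0.1676  0.0176] th -158.4 q6 -0.63 gap 0.0662 F [-0.2  1.3 -0.7] t 6.3 
 turn z -0.0004 rows>= 1 
 shift [-0.0001 -0.0004  0.0016] rows>= 1 tiltdown [3.e-04 2.e-04 1.e+00]
-0.02 [[263.0, 344.0], [523.0, 344.0], [269.0, 421.0], [518.0, 420.0]]
-0.01 [[271.0, 329.0], [516.0, 329.0], [276.0, 402.0], [511.0, 402.0]]
0 [[278.0, 316.0], [509.0, 316.0], [282.0, 385.0], [505.0, 385.0]]
0.005 [[281.0, 310.0], [506.0, 309.0], [285.0, 377.0], [502.0, 377.0]]
0.01 [[284.0, 304.0], [503.0, 304.0], [288.0, 370.0], [499.0, 370.0]]
```

View pics/w3.png

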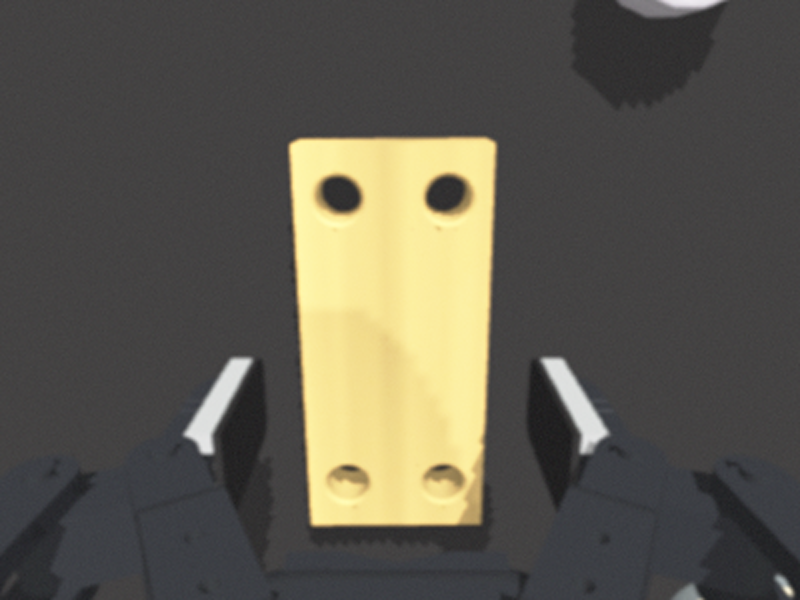

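>>> move_arm(increments=[[-0.55, [0, 0, 0.004], [0, 0, 0]], [-0.55, [0, 0, 0.004], [0, 0, 0]], [-0.55, [0, 0, 0.004], [0, 0, 0]], [-0.55, [0, 0, 0], [0, 0, 0]]])

```text
time: 6.8
tcp_pos: [0.6341, -0.1675, 0.0047]
tool_rot: [0.588, -3.085, -0.001]
contact_force: [-0.0, -0.7, -0.0]
finger_gap: 0.0663
```

Run:
```python
from h import *
for k in ("side","wrist"):
  c=arm.camera(k); s,R,t=state()
  if k=="side":
    u,v=proj(c,s["tcp_pos"]).astype(int); print(u,v); save(c,"s4.png",(u-60,v-55,u+60,v+25),6)
  else:
    g=c["pixels"].astype(int); 
    for v in (250,260,270): 
      r=g[v]; y=(r[:,0]-r[:,2]>40); d=np.where(y[200:440])[0]+200; print(v,d.min(),d.max(), "darkpad", r[235:262].sum(1)//3, r[375:400].sum(1)//3)
plan(.635,-.168,.0,-158.4)
```

```text
305 158
250 267 367 darkpad [223 225 225 220 195 147  90  56  47  41  35  34  33  36  35  34  42  55
  64  68  69  66  67  69  67  66  68] [ 66  67  67  66  68  67  67  67  63  51  38  34  34  32  34  33  37  39
  49  63 103 155 200 221 225]
260 267 366 darkpad [119  71  57  48  40  38  35  37  36  34  38  37  36  33  35  38  38  45
  59  64  64  67  68  67  67  66  67] [67 66 65 67 68 68 64 63 53 42 34 34 33 34 31 31 31 32 33 33 35 34 41 46
 57]
270 268 366 darkpad [33 37 38 37 35 35 34 38 33 39 36 37 36 38 33 34 37 42 51 60 66 68 66 66
 67 67 69] [68 66 67 68 66 66 67 60 47 38 34 34 32 33 34 34 31 35 35 32 32 32 34 31
 34]
now [ 0.6344 -0.1676  0.0052] th -158.4 q6 -0.63 gap 0.0663 F [-0.5  0.6 -0. ] t 6.9 
 turn z -0.0005 rows>= 1 
 shift [-0.0004 -0.0006  0.0052] rows>= 1 tiltdown [-2.e-04 -2.e-04  1.e+00]
```

View pics/s4.png

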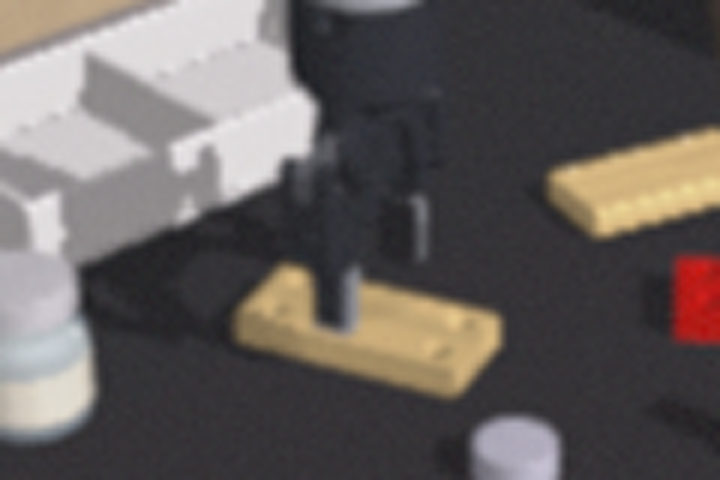

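s4 and the wrist pixel widths agree that the fingertips are still about 10 mm above the board top. So the tips sit about 21 mm behind the reported TCP, not 11 mm ahead of it, and I'll use the measured value from here.

>>> move_arm(increments=[[-0.55, [0, 0, 0.004], [0, 0, 0]], [-0.55, [0, 0, 0.004], [0, 0, 0]], [-0.55, [0, 0, 0.004], [0, 0, 0]], [-0.55, [0, 0, 0], [0, 0, 0]]])

```text
time: 7.4
tcp_pos: [0.6341, -0.1675, -0.0073]
tool_rot: [0.588, -3.085, -0.001]
contact_force: [0.1, 0.5, 0.8]
finger_gap: 0.0662
```

>>> move_arm(increments=[[-0.55, [0, 0, 0.003], [0, 0, 0]], [-0.55, [0, 0, 0.003], [0, 0, 0]], [-0.55, [0, 0, 0], [0, 0, 0]]])

```text
time: 7.78
tcp_pos: [0.6343, -0.1676, -0.013]
tool_rot: [0.588, -3.086, -0.0]
contact_force: [0.5, 0.8, 0.2]
finger_gap: 0.0665
```

Run:
```python
from h import *
c=arm.camera("wrist");g=c["pixels"].astype(int)
for v in (250,260,270): 
      r=g[v]; y=(r[:,0]-r[:,2]>40); d=np.where(y[200:440])[0]+200; print(v,d.min(),d.max())
plan(.635,-.168,-.014,-158.4)
```

```text
250 260 373
260 260 373
270 261 372
now [ 0.6344 -0.1676 -0.0129] th -158.4 q6 -0.63 gap 0.0662 F [ 0.6  0.8 -0.2] t 7.825 
 turn z -0.0005 rows>= 1 
 shift [-0.0004 -0.0006  0.0011] rows>= 1 tiltdown [-2.e-04 -2.e-04  1.e+00]
```

>>> move_arm(increments=[[0.3, [0, 0, 0.001], [0, 0, 0]], [0.3, [0, 0, 0], [0, 0, 0]], [0.3, [0, 0, 0], [0, 0, 0]], [0.3, [0, 0, 0], [0, 0, 0]], [0.3, [0, 0, 0], [0, 0, 0]]])

```text
time: 8.45
tcp_pos: [0.635, -0.1678, -0.0128]
tool_rot: [-0.588, 3.085, -0.001]
contact_force: [-0.4, 0.6, 5.0]
finger_gap: 0.0521
```

>>> move_arm(increments=[[0.3, [0, 0, -0.02], [0, 0, 0]], [0.3, [0, 0, -0.04], [0, 0, 0]], [0.3, [0, 0, -0.04], [0, 0, 0]], [0.3, [0, 0, -0.04], [0, 0, 0]], [0.3, [0, 0, 0], [0, 0, 0]]])

```text
time: 9.07
tcp_pos: [0.6364, -0.1681, 0.1299]
tool_rot: [-0.587, 3.081, -0.004]
contact_force: [0.4, -0.3, -0.7]
finger_gap: 0.052
```

Run:
```python
from h import *
c=arm.camera("wrist"); s,R,t=state()
for r in arm.cut_out("thick_board",c)[:1]: print(round(r["p"],2)); rect(c,r["region"],s["tcp_pos"][2]+.013+.016)
print(t+180)
plan(.42,.15,.19,-174.5)
```

```text
0.77
 ctr 557.2 -251.1 size 31.5 16.0 yaw -68.5
21.57175625850627
now [ 0.6344 -0.1676  0.1258] th -158.4 q6 -0.63 gap 0.0522 F [ 0.  -0.6 -1.3] t 9.175 
 turn z 0.2805 rows>= 2 
 shift [ 0.183   0.3367 -0.0642] rows>= 7 tiltdown [-2.e-04 -1.e-04  1.e+00]
```

Run:
```python
from h import *
plan(.58,.254,.16,-174.5)
```

```text
now [ 0.6344 -0.1676  0.1258] th -158.4 q6 -0.63 gap 0.0522 F [ 0.  -0.6 -1.3] t 9.175 
 turn z 0.2805 rows>= 2 
 shift [ 0.0138  0.4249 -0.0342] rows>= 8 tiltdown [-2.e-04 -1.e-04  1.e+00]
```

>>> move_arm(increments=[[0.3, [0, 0, -0.017], [0, 0, 0.14]], [0.3, [0, 0, -0.017], [0, 0, 0.14]], [0.3, [0.002, 0.053, 0], [0, 0, 0]], [0.3, [0.002, 0.053, 0], [0, 0, 0]], [0.3, [0.002, 0.053, 0], [0, 0, 0]]])

```text
time: 9.8
tcp_pos: [0.6119, -0.0086, 0.1578]
tool_rot: [0.15, -3.134, -0.001]
contact_force: [-0.5, 0.2, 0.1]
finger_gap: 0.0522
```

>>> move_arm(increments=[[0.3, [0.002, 0.053, 0], [0, 0, 0]], [0.3, [0.002, 0.053, 0], [0, 0, 0]], [0.3, [0.002, 0.053, 0], [0, 0, 0]], [0.3, [0.002, 0.053, 0], [0, 0, 0]], [0.3, [0.002, 0.053, 0], [0, 0, 0]]])

```text
time: 10.42
tcp_pos: [0.5764, 0.2541, 0.1579]
tool_rot: [0.151, -3.135, 0.002]
contact_force: [1.0, 0.1, -0.6]
finger_gap: 0.052
```

>>> move_arm(increments=[[0.3, [0, 0, 0], [0, 0, 0]], [0.3, [0, 0, 0], [0, 0, 0]]])

```text
time: 10.68
tcp_pos: [0.577, 0.2524, 0.1585]
tool_rot: [0.152, -3.135, 0.002]
contact_force: [0.7, -0.8, -0.9]
finger_gap: 0.0522
```

Run:
```python
from h import *
c=arm.camera("wrist"); save(c,"w5.png",(160,0,560,300),2)
import pickle; pickle.dump(c,open("w5.pkl","wb"))
for r in arm.cut_out("press_base",c)[:1]: print(round(r["p"],2)); rect(c,r["region"],.02)
g=c["pixels"].astype(int); m=(g[:,:,1]-g[:,:,0]>20)&(g[:,:,1]-g[:,:,2]>5); print(m.sum()); rect(c,m,.02,"green")
plan(.42,.254,.16,-174.5)
```

```text
0.65
 ctr 454.7 260.1 size 82.0 50.5 yaw 6.2
5205
green ctr 454.3 260.1 size 81.0 50.9 yaw 5.3
now [0.5776 0.2516 0.1594] th -174.5 q6 0.32 gap 0.052 F [-0.   0.1 -1.1] t 10.775 
 turn z -0.0009 rows>= 1 
 shift [ 0.1566  0.0175 -0.0006] rows>= 3 tiltdown [-1.5e-03  8.0e-04  1.0e+00]
```

View pics/w5.png

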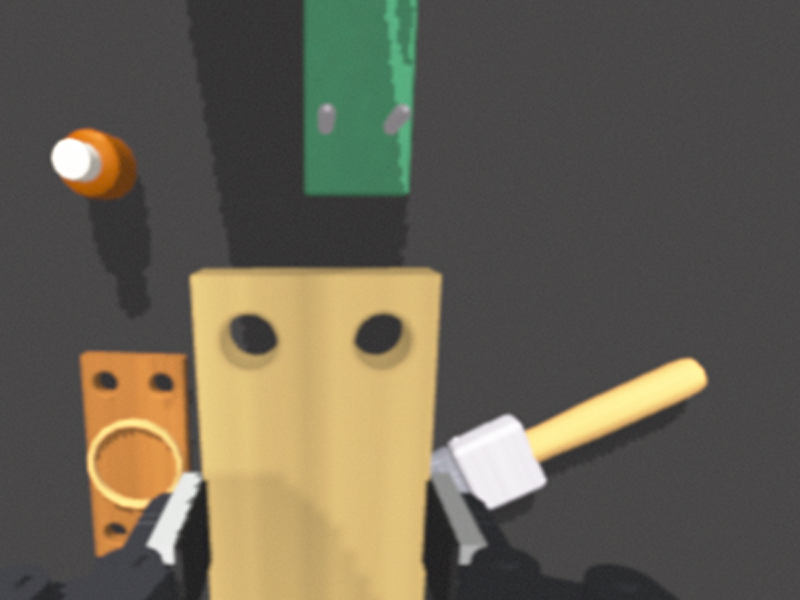

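w5 shows the board held square. The base is at the top: its end edge is at (357,193), its near posts have tips at about (325,106) and (406,108), and their feet are at about (327,132) and (389,132).

Run:
```python
from h import *
import pickle; c=pickle.load(open("w5.pkl","rb"))
f=lambda L:np.array(L)/2+[160,0]
print("tips",unproj(c,f([[326,106],[405,108]]),.066).round(4)[:,:2].tolist())
print("feet",unproj(c,f([[326,132],[389,133]]),.02).round(4)[:,:2].tolist())
print("end corners top",unproj(c,f([[304,192],[408,192]]),.02).round(4)[:,:2].tolist())
s,R,t=state(); z=s["tcp_pos"][2]+.029
P=unproj(c,f([[191,275],[441,275],[253,330],[380,330]]),z); print("plate corners/holes tool",((P-s["tcp_pos"])@R).round(4).tolist())
g=c["pixels"].astype(int); sub=g[45:72,315:370]; m=(abs(sub[:,:,0]-sub[:,:,1])<25)&(sub[:,:,0]>95)
n,l,st,ce=cv2.connectedComponentsWithStats(m.astype(np.uint8)); print(st[1:],ce[1:])
```

```text
tips [[0.4651, 0.2459], [0.4628, 0.2765]]
feet [[0.4687, 0.247], [0.4664, 0.2761]]
end corners top [[0.496, 0.2393], [0.4912, 0.2885]]
plate corners/holes tool [[0.0598, -0.0256, -0.0289], [0.0599, 0.0284, -0.0289], [0.0478, -0.0126, -0.0289], [0.0479, 0.0156, -0.0289]]
[[  4   7   9  15 113]
 [ 37   7  14  15 120]] [[ 7.75221239 13.79646018]
 [42.99166667 14.21666667]]
```

Run:
```python
from h import *
plan(.420,.2556,.07,-174.7)
```

```text
now [0.5776 0.2516 0.1594] th -174.5 q6 0.32 gap 0.052 F [-0.   0.1 -1.1] t 10.775 
 turn z 0.0026 rows>= 1 
 shift [0.1565 0.0186 0.0894] rows>= 4 tiltdown [-1.5e-03  8.0e-04  1.0e+00]
```

>>> move_arm(increments=[[0.3, [0.039, 0.0046, 0], [0, 0, 0.0026]], [0.3, [0.039, 0.0046, 0], [0, 0, 0]], [0.3, [0.039, 0.0046, 0], [0, 0, 0]], [0.3, [0.039, 0.0046, 0], [0, 0, 0]], [0.3, [0, 0, 0.04], [0, 0, 0]]])

```text
time: 11.4
tcp_pos: [0.4209, 0.2563, 0.123]
tool_rot: [-0.146, 3.133, 0.005]
contact_force: [1.3, 0.3, -1.5]
finger_gap: 0.0517
```

>>> move_arm(increments=[[0.3, [0, 0, 0.03], [0, 0, 0]], [0.3, [0, 0, 0.018], [0, 0, 0]], [0.3, [0, 0, 0], [0, 0, 0]], [0.3, [0, 0, 0], [0, 0, 0]], [0.3, [0, 0, 0], [0, 0, 0]]])

```text
time: 12.02
tcp_pos: [0.4215, 0.2565, 0.0734]
tool_rot: [-0.146, 3.137, 0.001]
contact_force: [0.3, 0.3, -1.5]
finger_gap: 0.0523
```

Run:
```python
from h import *
w=arm.camera("wrist"); c=arm.camera("side"); s,R,t=state()
u,v=proj(c,s["tcp_pos"]).astype(int); a=cv2.resize(c["pixels"][v-60:v+70,u-65:u+65],(400,400),interpolation=2)
b=cv2.resize(w["pixels"][100:300,220:420],(400,400),interpolation=2)
cv2.imwrite("pics/m6.png",np.hstack([a,b])[:,:,::-1])
plan(.420,.2556,.07,-174.7)
```

```text
now [0.4212 0.2566 0.0731] th -174.6 q6 0.45 gap 0.0522 F [ 0.3 -0.4 -0.8] t 12.125 
 turn z 0.0012 rows>= 1 
 shift [ 0.0013 -0.0009  0.0031] rows>= 1 tiltdown [ 1.3e-03 -6.0e-04  1.0e+00]
```

View pics/m6.png

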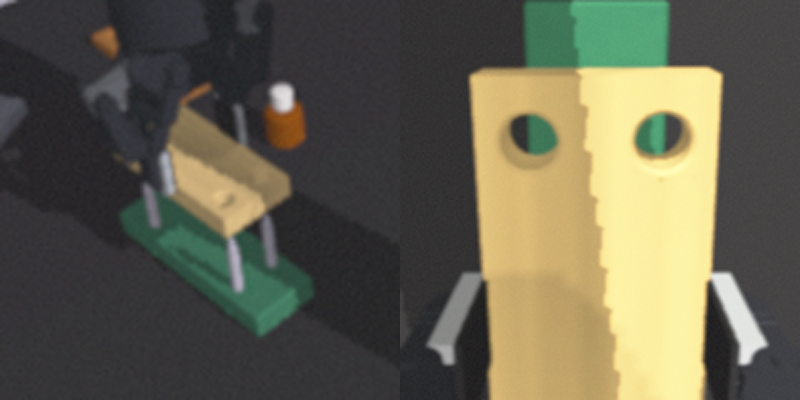

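```bash
cat >> h.py <<'E'
def ascii(c,X,n=9):
    "classify pixels around projected world point X: g green, # grey bright, . dark, w wood"
    u,v=np.round(proj(c,X)).astype(int); g=c["pixels"].astype(int)
    for y in range(v-n,v+n+1):
        print("".join("O" if (x==u and y==v) else "g" if g[y,x,1]-g[y,x,0]>12 else "w" if g[y,x,0]-g[y,x,2]>25 else "." if g[y,x].mean()<85 else "#" for x in range(u-n,u+n+1)))
E
python3 - <<'E'
from h import *
w=arm.camera("wrist"); s,R,t=state()
for y in (-.015,.015):
    b=s["tcp_pos"]+R@np.array([.045,y+.0014,-.013]); tip=s["tcp_pos"]+R@np.array([.045,y+.0014,0]); tip[2]=.066
    print("hole bottom px",proj(w,b).round(1),"tip exp px",proj(w,tip).round(1)); ascii(w,b,10)
E
```

```text
hole bottom px [289.7 162.9] tip exp px [292.9 156.5]
wwwwwwwwwwwwwwwwwwwww
wwwwwwwwwwwwwwwwwwwww
wwwwwwwwwwwwwwwwwwwww
wwwwwwwwwwwwwwwwwwwww
wwwwwwwwwwwwwwwwwwwww
...gggggggwwwwwwwwwww
...gggggggggwwwwwwwww
...ggggggggggwwwwwwww
...gggggggggggwwwwwww
...ggggggggggggwwwwww
...gggggggOgggggwwwww
...gggggggggggggwwwww
...ggggggggggggggwwww
...ggggggggggggggwwww
...gggggggggggggggwww
...gggggggggggggggwww
...ggggggggggggggggww
...ggggggggggggggggww
...ggggggggggggggggww
...gggggggggggggggwww
...ggggggggggggggwwww
hole bottom px [349.8 162.9] tip exp px [346.1 156.4]
wwwwwwwwwwwwwwwwwwwww
wwwwwwwwwwwwwwwwwwwww
wwwwwwwwwwwwwwwwwwwww
wwwwwwwwwwwwwwwwwwwww
wwwwwwwwggggg#wwwwwww
wwwwwwgggggggg...wwww
wwwwgggggggggg....#ww
wwwggggggggggg......w
wwgggggggggggg......w
wggggggggggggg......#
ggggggggggOggg.......
gggggggggggggg.......
ggggggggggggg.......#
gggggggggggggg......w
ggggggggggggg.......w
ggggggggggggg.......w
ggggggggggggg......ww
ggggggggggggg......ww
ggggggggggggg.....www
ggggggggggggg....wwww
ggggggggggggg...wwwww
```

>>> move_arm(increments=[[0.3, [0.001, -0.0008, 0.007], [0, 0, 0]], [0.3, [0, 0, 0.006], [0, 0, 0]], [0.3, [0, 0, 0], [0, 0, 0]], [0.3, [0, 0, 0], [0, 0, 0]]])

```text
time: 12.68
tcp_pos: [0.4197, 0.2555, 0.0592]
tool_rot: [0.148, -3.138, 0.0]
contact_force: [0.4, -0.1, -0.5]
finger_gap: 0.0521
```

Run:
```python
from h import *
plan(.420,.2556,.06,-174.7)
w=arm.camera("wrist"); s,R,t=state()
for y in (-.015,.015):
    b=s["tcp_pos"]+R@np.array([.045,y+.0014,-.013]); tip=s["tcp_pos"]+R@np.array([.045,y+.0014,0]); tip[2]=.066
    print("hole bottom px",proj(w,b).round(1),"tip exp px",proj(w,tip).round(1)); ascii(w,b,11)
```

```text
now [0.4197 0.2555 0.0592] th -174.6 q6 0.45 gap 0.0521 F [ 0.4 -0.1 -0.5] t 12.675 
 turn z 0.0015 rows>= 1 
 shift [-0.0003  0.     -0.0008] rows>= 1 tiltdown [-3.e-04  1.e-04  1.e+00]
hole bottom px [289.7 163.5] tip exp px [290.8 161.3]
wwwwwwwwwwwwwwwwwwwwwww
wwwwwwwwwwwwwwwwwwwwwww
wwwwwwwwwwwwwwwwwwwwwww
wwwwwwwwwwwwwwwwwwwwwww
wwwwwwwwwwwwwwwwwwwwwww
w..gggg####wwwwwwwwwwww
...ggggg####wwwwwwwwwww
...ggggg######wwwwwwwww
...ggggg#######wwwwwwww
...ggggg########wwwwwww
...gggggg########wwwwww
...gggggg##O#####wwwwww
...gggggggg####gggwwwww
...gggggggggggggggwwwww
...ggggggggggggggggwwww
...ggggggggggggggggwwww
...gggggggggggggggggwww
...gggggggggggggggggwww
...gggggggggggggggggwww
...ggggggggggggggggwwww
w..gggggggggggggggwwwww
ww..gggggggggggggwwwwww
www.ggggggggggggwwwwwww
hole bottom px [349.9 163.5] tip exp px [348.6 161.3]
wwwwwwwwwwwwwwwwwwwwwww
wwwwwwwwwwwwwwwwwwwwwww
wwwwwwwwwwwwwwwwwwwwwww
wwwwwwwwwwwwwwwwwwwwwww
wwwwwwwwww####gggwwwwww
wwwwwww#######ggggwwwww
wwwww#########gggg#wwww
wwww##########ggggg.#ww
www###########ggggg..ww
ww############ggggg..ww
wggg#########ggggg...#w
wggg#######Oggggggg..#w
gggggg#####ggggggg...#w
gggggggggggggggggg...ww
gggggggggggggggggg...ww
gggggggggggggggggg...ww
gggggggggggggggggg..www
gggggggggggggggggg.#www
gggggggggggggggggg.wwww
ggggggggggggggggggwwwww
ggggggggggggggggg#wwwww
wggggggggggggggggwwwwww
wwggggggggggggggwwwwwww
```

Posts show through both far holes: tips at (291,164) and (347,164), within about 1 mm of the expected spots. Lowering.

>>> move_arm(increments=[[0.3, [-0.001, 0, 0.008], [0, 0, 0]], [0.3, [0, 0, 0.008], [0, 0, 0]], [0.3, [0, 0, 0], [0, 0, 0]]])

```text
time: 13.1
tcp_pos: [0.4201, 0.2552, 0.0422]
tool_rot: [0.147, -3.136, 0.001]
contact_force: [-0.6, 0.5, -1.2]
finger_gap: 0.0521
```

>>> move_arm(increments=[[0.3, [0, 0, 0.008], [0, 0, 0]], [0.3, [0, 0, 0.008], [0, 0, 0]], [0.3, [0, 0, 0], [0, 0, 0]]])

```text
time: 13.48
tcp_pos: [0.4202, 0.2553, 0.0264]
tool_rot: [0.147, -3.137, 0.001]
contact_force: [0.6, -0.2, -0.8]
finger_gap: 0.0521
```

>>> move_arm(increments=[[0.3, [0, 0, 0.008], [0, 0, 0]], [0.3, [0, 0, 0.007], [0, 0, 0]], [0.3, [0, 0, 0.002], [0, 0, 0]], [0.3, [0, 0, 0.001], [0, 0, 0]], [0.3, [0, 0, 0], [0, 0, 0]]])

```text
time: 14.1
tcp_pos: [0.4208, 0.2557, 0.0094]
tool_rot: [-0.147, 3.138, 0.0]
contact_force: [-0.7, -0.2, -1.2]
finger_gap: 0.0524
```

>>> move_arm(increments=[[-0.6, [0, 0, 0], [0, 0, 0]], [-0.6, [0, 0, 0], [0, 0, 0]], [-0.6, [0, 0, 0], [0, 0, 0]], [-0.6, [0, 0, 0], [0, 0, 0]]])

```text
time: 14.6
tcp_pos: [0.4208, 0.2557, 0.0094]
tool_rot: [-0.147, 3.138, 0.0]
contact_force: [1.0, -1.1, -0.6]
finger_gap: 0.0685
```

Run:
```python
from h import *
w=arm.camera("wrist"); c=arm.camera("side"); s,R,t=state()
u,v=proj(c,[.42,.256,.03]).astype(int); a=cv2.resize(c["pixels"][v-50:v+50,u-50:u+50],(400,400),interpolation=2)
b=cv2.resize(w["pixels"][80:320,200:440],(400,400),interpolation=2)
cv2.imwrite("pics/m7.png",np.hstack([a,b])[:,:,::-1])
plan(.426,.006,.19,-204)
```

```text
now [0.4208 0.2557 0.0093] th -174.6 q6 0.45 gap 0.0682 F [ 0.5  1.  -0.1] t 14.7 
 turn z 0.5128 rows>= 3 
 shift [-0.1063 -0.2259 -0.1807] rows>= 6 tiltdown [ 0. -0.  1.]
```

View pics/m7.png

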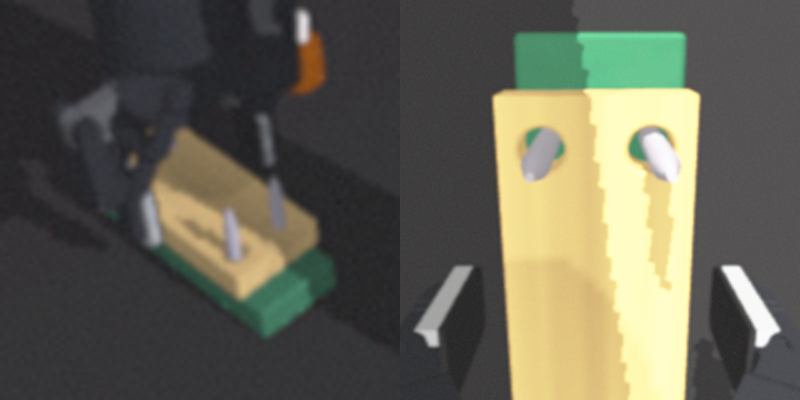

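m7 shows the board flat on the green base with posts through the holes (right half: posts at (540,155) and (660,155)). Next, the spacer frame.

>>> move_arm(increments=[[-0.7, [0, 0, -0.045], [0, 0, 0]], [-0.7, [0, 0, -0.045], [0, 0, 0]], [-0.7, [0, 0, -0.045], [0, 0, 0.171]], [-0.7, [0, 0, -0.045], [0, 0, 0.171]], [-0.7, [0, 0, 0], [0, 0, 0.171]]])

```text
time: 15.32
tcp_pos: [0.4225, 0.2567, 0.1933]
tool_rot: [0.661, 3.066, 0.007]
contact_force: [-0.2, 0.2, -1.2]
finger_gap: 0.0724
```

>>> move_arm(increments=[[-0.6, [-0.022, -0.045, 0], [0, 0, 0]], [-0.6, [-0.022, -0.045, 0], [0, 0, 0]], [-0.6, [-0.022, -0.045, 0], [0, 0, 0]], [-0.6, [-0.02, -0.045, 0], [0, 0, 0]], [-0.6, [-0.02, -0.046, 0], [0, 0, 0]]])

```text
time: 15.95
tcp_pos: [0.4255, 0.0046, 0.1894]
tool_rot: [0.653, 3.072, 0.0]
contact_force: [0.3, -0.4, 0.8]
finger_gap: 0.0684
```

>>> move_arm(increments=[[-0.6, [0, 0, 0], [0, 0, 0]], [-0.6, [0, 0, 0], [0, 0, 0]]])

```text
time: 16.2
tcp_pos: [0.4256, 0.0061, 0.1893]
tool_rot: [0.655, 3.073, 0.001]
contact_force: [0.6, -0.1, 0.6]
finger_gap: 0.0683
```

Run:
```python
from h import *
c=arm.camera("wrist")
for r in arm.cut_out("spacer_frame",c)[:2]: print(round(r["p"],2)); rect(c,r["region"],.01)
g=c["pixels"]; hsv=cv2.cvtColor(g,cv2.COLOR_RGB2HSV); m=(g.min(2)>110)&(hsv[:,:,1]<40)
n,l,st,ce=cv2.connectedComponentsWithStats(m.astype(np.uint8))
for i in range(1,n):
  if st[i,4]>800: rect(c,l==i,.01,str(st[i]))
plan(.426,.006,.19,-204)
```

```text
0.85
 ctr 424.7 6.3 size 120.8 54.7 yaw -22.8
[ 291  115   53  107 3995] ctr 425.0 6.8 size 124.0 57.7 yaw -23.0
[ 588  192   52   76 2018] ctr 650.9 323.6 size 88.9 56.5 yaw -51.9
[   0  194   41   61 1435] ctr 342.7 -356.4 size 84.6 47.0 yaw -40.8
now [0.4257 0.0069 0.1893] th 156.1 q6 0.43 gap 0.0683 F [-0.1  0.2 -0.2] t 16.3 
 turn z 0.0012 rows>= 1 
 shift [-0.0007 -0.0007 -0.0007] rows>= 1 tiltdown [-1.e-04 -2.e-04  1.e+00]
```

>>> move_arm(increments=[[-0.6, [0, -0.0003, 0.045], [0, 0, -0.015]], [-0.6, [0, 0, 0.05], [0, 0, 0]], [-0.6, [0, 0, 0.05], [0, 0, 0]], [-0.6, [0, 0, 0.04], [0, 0, 0]], [-0.6, [0, 0, 0.01], [0, 0, 0]]])

```text
time: 16.92
tcp_pos: [0.4234, 0.0069, -0.0079]
tool_rot: [-0.626, -3.074, 0.001]
contact_force: [1.0, 0.7, 0.3]
finger_gap: 0.0684
```

>>> move_arm(increments=[[-0.6, [0, 0, 0.006], [0, 0, 0]], [-0.6, [0, 0, 0.003], [0, 0, 0]], [-0.6, [0, 0, 0], [0, 0, 0]]])

```text
time: 17.3
tcp_pos: [0.4264, 0.0059, -0.0137]
tool_rot: [0.63, 3.076, 0.001]
contact_force: [0.4, -0.2, -0.4]
finger_gap: 0.0684
```

Run:
```python
from h import *
c=arm.camera("wrist")
for r in arm.cut_out("spacer_frame",c)[:2]: print(round(r["p"],2)); rect(c,r["region"],.01)
plan(.4248,.0065,-.016,157)
```

```text
0.77
 ctr 421.8 8.2 size 115.2 55.3 yaw -22.9
now [ 0.4262  0.0058 -0.0138] th 156.8 q6 0.42 gap 0.0681 F [ 0.4 -0.3 -0.3] t 17.4 
 turn z -0.0028 rows>= 1 
 shift [0.0016 0.0001 0.0022] rows>= 1 tiltdown [ 1.4e-03 -7.0e-04  1.0e+00]
```

>>> move_arm(increments=[[-0.6, [0.0015, 0, 0.002], [0, 0, 0]], [0.3, [0, 0, 0], [0, 0, 0]], [0.3, [0, 0, 0], [0, 0, 0]], [0.3, [0, 0, 0], [0, 0, 0]], [0.3, [0, 0, 0], [0, 0, 0]]])

```text
time: 18.02
tcp_pos: [0.4241, 0.0063, -0.0161]
tool_rot: [0.63, 3.077, -0.0]
contact_force: [-1.5, 0.2, 6.6]
finger_gap: 0.0521
```

>>> move_arm(increments=[[0.3, [0, 0, 0], [0, 0, 0]], [0.3, [0, 0, 0], [0, 0, 0]]])

```text
time: 18.27
tcp_pos: [0.4241, 0.0064, -0.0161]
tool_rot: [0.63, 3.077, 0.0]
contact_force: [-2.0, 0.1, 6.2]
finger_gap: 0.0519
```

>>> move_arm(increments=[[0.3, [0, 0, -0.03], [0, 0, 0]], [0.3, [0, 0, -0.05], [0, 0, 0]], [0.3, [0, 0, -0.05], [0, 0, 0]], [0.3, [0, 0, -0.044], [0, 0, 0]], [0.3, [0, 0, 0], [0, 0, 0]]])

```text
time: 18.9
tcp_pos: [0.4261, 0.0064, 0.1606]
tool_rot: [0.629, 3.072, 0.002]
contact_force: [0.2, 1.2, -0.5]
finger_gap: 0.0516
```

Run:
```python
from h import *
plan(.58,.252,.16,-174.6)
plan(.42,.06,.16,-174.6)
```

```text
now [0.4261 0.0064 0.1606] th 156.8 q6 0.42 gap 0.0516 F [ 0.2  1.2 -0.5] t 18.9 
 turn z -0.4985 rows>= 3 
 shift [-0.1763  0.2301  0.0006] rows>= 5 tiltdown [ 0.0057 -0.0025  1.    ]
now [0.4261 0.0064 0.1606] th 156.8 q6 0.42 gap 0.0516 F [ 0.2  1.2 -0.5] t 18.9 
 turn z -0.4985 rows>= 3 
 shift [0.0011 0.054  0.0006] rows>= 1 tiltdown [ 0.0057 -0.0025  1.    ]
```

```bash
cat >> h.py <<'E'
def held(c,top,sat=60,lo=110):
    "held plate: far-end corners and far holes in tool mm; top = height of plate top above TCP (m)"
    s,R,t=state(); g=c["pixels"]; z=s["tcp_pos"][2]+top
    E=lambda x,y:((s["tcp_pos"]+R@np.array([x,y,-top])))
    out=[]
    for y in (-.015,.0,.015): pass
    T=lambda P:((P-s["tcp_pos"])@R*1000).round(1)
    gray=cv2.cvtColor(g,cv2.COLOR_RGB2GRAY)
    for y in (-.015,.015):
        u,v=np.round(proj(c,E(.045,y))).astype(int)
        sub=gray[v-13:v+14,u-13:u+14]; th,m=cv2.threshold(sub,0,1,cv2.THRESH_BINARY_INV+cv2.THRESH_OTSU)
        n,l,st,ce=cv2.connectedComponentsWithStats(m); i=min(range(1,n),key=lambda i:np.hypot(*(ce[i]-13))-(st[i,4]>60)*50)
        out.append(T(unproj(c,[ce[i]+[u-13,v-13]],z))[0]); print("hole",out[-1],"area",st[i,4])
E
python3 - <<'E'
from h import *
c=arm.camera("wrist"); held(c,.026)
s,R,t=state(); g=c["pixels"].astype(int)
for X in(.055,):
  for Y in (-.027,.027):
    ascii(c,s["tcp_pos"]+R@np.array([X,Y,-.026]),8)
E
```

```text
hole [ 43.9 -14.7 -26.1] area 504
hole [ 44.1  15.2 -26.1] area 476
........#########
.......##########
......###########
......###########
......###########
......###########
......###########
......###########
......##O########
.......##########
.......##########
.......##########
.......##########
.......##########
.......##########
.......##########
.......##########
###########......
############.....
#############....
#############....
#############....
#############....
#############....
#############....
########O####....
#############....
#############....
############.....
############.....
############.....
############.....
############.....
############.....
```

Run:
```python
from h import *
plan(.4202,.2563,.12,-174.6)
```

```text
now [0.425  0.0064 0.1584] th 156.8 q6 0.42 gap 0.0514 F [-0.3  0.2 -1.3] t 18.95 
 turn z -0.4984 rows>= 3 
 shift [-0.0188  0.2493  0.0384] rows>= 5 tiltdown [ 0.0026 -0.0011  1.    ]
```

>>> move_arm(increments=[[0.3, [0, 0, 0], [0, 0, -0.166]], [0.3, [0, 0, 0], [0, 0, -0.166]], [0.3, [0, 0, 0], [0, 0, -0.166]], [0.3, [-0.004, 0.05, 0], [0, 0, 0]], [0.3, [-0.004, 0.05, 0], [0, 0, 0]]])

```text
time: 19.58
tcp_pos: [0.4217, 0.1071, 0.1553]
tool_rot: [0.144, -3.135, 0.001]
contact_force: [1.2, -0.1, -1.7]
finger_gap: 0.0518
```

>>> move_arm(increments=[[0.3, [-0.004, 0.05, 0], [0, 0, 0]], [0.3, [-0.004, 0.05, 0], [0, 0, 0]], [0.3, [-0.003, 0.049, 0], [0, 0, 0]], [0.3, [0, 0, 0.038], [0, 0, 0]], [0.3, [0, 0, 0.04], [0, 0, 0]]])

```text
time: 20.2
tcp_pos: [0.4187, 0.2564, 0.0765]
tool_rot: [0.15, -3.136, 0.002]
contact_force: [0.1, 0.4, -1.2]
finger_gap: 0.0514
```

>>> move_arm(increments=[[0.3, [0, 0, 0.018], [0, 0, 0]], [0.3, [0, 0, 0.004], [0, 0, 0]], [0.3, [0, 0, 0], [0, 0, 0]], [0.3, [0, 0, 0], [0, 0, 0]]])

```text
time: 20.7
tcp_pos: [0.4202, 0.2563, 0.058]
tool_rot: [-0.147, 3.137, 0.001]
contact_force: [0.2, 0.1, -0.6]
finger_gap: 0.0516
```

```bash
cat >> h.py <<'E'
def through(bot,n=11,dy=0.):
    "bot: plate underside above TCP; ASCII of both far holes with expected tip px"
    w=arm.camera("wrist"); s,R,t=state()
    for y in (-.015,.015):
        b=s["tcp_pos"]+R@np.array([.045,y+dy,-bot]); tip=b.copy(); tip[2]=.066
        print("bottom z",round(b[2],4),"hole px",proj(w,b).round(1),"tip px",proj(w,tip).round(1)); ascii(w,b,n)
    return w
E
python3 - <<'E'
from h import *
plan(.4202,.2563,.058,-174.6); through(.016,dy=.0007)
E
```

```text
now [0.4202 0.2563 0.058 ] th -174.6 q6 0.45 gap 0.0516 F [ 0.2  0.1 -0.6] t 20.7 
 turn z -0.0005 rows>= 1 
 shift [ 0. -0.  0.] rows>= 1 tiltdown [ 1.2e-03 -6.0e-04  1.0e+00]
bottom z 0.0741 hole px [287.7 164.6] tip px [289.2 161.6]
#######################
#######################
#######################
##wwwwww###############
wwwwwwww###############
wwwwwwww###############
wwwwwwww###############
wwwwwwwww##############
wwwwwwwww##############
wwwwwwwwww########www##
wwwwwwwwwwww####wwwww##
wwwwwwwwwwwOwwwwwwwwww#
wwwwwwwwwwwwwwwwwwwwww#
wwwwwwwwwwwwwwwwwwwwwww
wwwwwwwwwwwwwwwwwwwwwww
wwwwwwwwwwwwwwwwwwwwwww
wwwwwwwwwwwwwwwwwwwwwww
wwwwwwwwwwwwwwwwwwwwwww
wwwwwwwwwwwwwwwwwwwwwww
wwwwwwwwwwwwwwwwwwwwwww
wwwwwwwwwwwwwwwwwwwwwww
wwwwwwwwwwwwwwwwwwwwww#
wwwwwwwwwwwwwwwwwwwww##
bottom z 0.0741 hole px [349.1 164.6] tip px [347.5 161.6]
#######################
#######################
#######################
##############wwwww####
##############wwwwwww##
##############wwwwwwww#
#############wwwwwwwwww
#############wwwwwwwwww
#ww#########wwwwwwwwwww
#www########wwwwwwwwwww
wwwwww####wwwwwwwwwwwww
wwwwwwwwwwwOwwwwwwwwwww
wwwwwwwwwwwwwwwwwwwwwww
wwwwwwwwwwwwwwwwwwwwwww
wwwwwwwwwwwwwwwwwwwwwww
wwwwwwwwwwwwwwwwwwwwwww
wwwwwwwwwwwwwwwwwwwwwww
wwwwwwwwwwwwwwwwwwwwwww
wwwwwwwwwwwwwwwwwwwwwww
wwwwwwwwwwwwwwwwwwwwwww
wwwwwwwwwwwwwwwwwwwwwww
wwwwwwwwwwwwwwwwwwwwwww
#wwwwwwwwwwwwwwwwwwwww#
```

>>> move_arm(increments=[[0.3, [0, 0, 0.008], [0, 0, 0]], [0.3, [0, 0, 0.008], [0, 0, 0]], [0.3, [0, 0, 0], [0, 0, 0]]])

```text
time: 21.12
tcp_pos: [0.419, 0.2557, 0.0403]
tool_rot: [0.147, -3.137, 0.001]
contact_force: [0.5, -0.2, -2.1]
finger_gap: 0.0517
```

>>> move_arm(increments=[[0.3, [0, 0, 0.008], [0, 0, 0]], [0.3, [0, 0, 0.006], [0, 0, 0]], [0.3, [0, 0, 0.004], [0, 0, 0]], [0.3, [0, 0, 0.002], [0, 0, 0]], [0.3, [0, 0, 0], [0, 0, 0]]])

```text
time: 21.75
tcp_pos: [0.4197, 0.2561, 0.0212]
tool_rot: [0.147, -3.138, 0.0]
contact_force: [-0.3, -0.2, -1.0]
finger_gap: 0.0518
```

>>> move_arm(increments=[[-0.6, [0, 0, 0], [0, 0, 0]], [-0.6, [0, 0, 0], [0, 0, 0]], [-0.6, [0, 0, 0], [0, 0, 0]], [-0.6, [0, 0, 0], [0, 0, 0]]])

```text
time: 22.25
tcp_pos: [0.4198, 0.2561, 0.0214]
tool_rot: [-0.147, 3.138, 0.0]
contact_force: [-0.3, -0.2, -0.5]
finger_gap: 0.0687
```

Run:
```python
from h import *
w=arm.camera("wrist"); c=arm.camera("side"); s,R,t=state()
u,v=proj(c,[.42,.256,.03]).astype(int); a=cv2.resize(c["pixels"][v-50:v+50,u-50:u+50],(400,400),interpolation=2)
b=cv2.resize(w["pixels"][80:320,200:440],(400,400),interpolation=2)
cv2.imwrite("pics/m8.png",np.hstack([a,b])[:,:,::-1])
plan(.645,.158,.19,-176)
```

```text
now [0.4197 0.2561 0.0214] th -174.6 q6 0.45 gap 0.0684 F [ 0.5 -0.4 -1.4] t 22.35 
 turn z 0.0241 rows>= 1 
 shift [-0.2179 -0.1136 -0.1686] rows>= 5 tiltdown [ 1.e-04 -0.e+00  1.e+00]
```

View pics/m8.png

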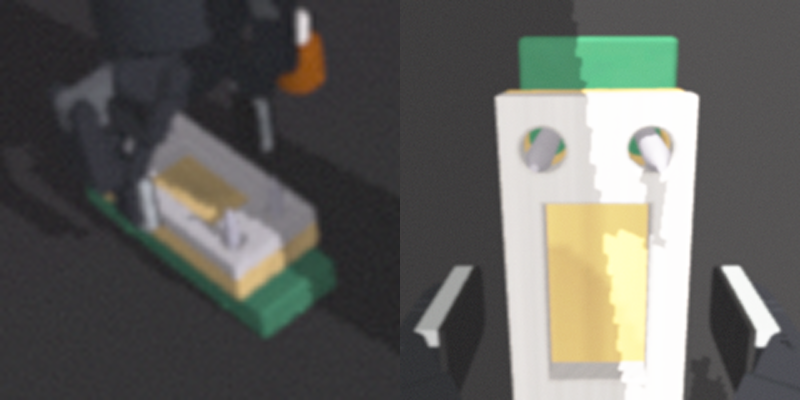

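m8 shows the spacer frame flat on the board with the posts through it. Next, the platen.

>>> move_arm(increments=[[-0.6, [0, 0, -0.05], [0, 0, 0.012]], [-0.6, [0, 0, -0.06], [0, 0, 0.012]], [-0.6, [-0.02, -0.01, -0.058], [0, 0, 0]], [-0.6, [-0.05, -0.026, 0], [0, 0, 0]], [-0.6, [-0.05, -0.026, 0], [0, 0, 0]]])

```text
time: 22.98
tcp_pos: [0.5455, 0.2025, 0.1908]
tool_rot: [-0.111, 3.137, 0.002]
contact_force: [-0.9, 0.6, -1.1]
finger_gap: 0.0684
```

>>> move_arm(increments=[[-0.6, [-0.05, -0.026, 0], [0, 0, 0]], [-0.6, [-0.048, -0.026, 0], [0, 0, 0]], [-0.6, [0, 0, 0], [0, 0, 0]], [-0.6, [0, 0, 0], [0, 0, 0]]])

```text
time: 23.48
tcp_pos: [0.6447, 0.1575, 0.1887]
tool_rot: [0.109, -3.138, 0.0]
contact_force: [-0.4, -0.4, 0.7]
finger_gap: 0.0683
```

Run:
```python
from h import *
c=arm.camera("wrist")
for r in arm.cut_out("ring_platen",c)[:2]: print(round(r["p"],2)); rect(c,r["region"],.01)
plan(.645,.158,-.016,-176)
```

```text
0.67
 ctr 646.9 159.0 size 120.6 53.9 yaw 3.6
now [0.6441 0.1582 0.1897] th -175.9 q6 0.17 gap 0.0679 F [-0.6  0.3  0.7] t 23.575 
 turn z 0.001 rows>= 1 
 shift [-0.0008 -0.0003  0.2057] rows>= 4 tiltdown [-0.e+00 -2.e-04  1.e+00]
```

>>> move_arm(increments=[[-0.6, [-0.0023, 0.0006, 0.045], [0, 0, 0.008]], [-0.6, [0, 0, 0.05], [0, 0, 0]], [-0.6, [0, 0, 0.05], [0, 0, 0]], [-0.6, [0, 0, 0.04], [0, 0, 0]], [-0.6, [0, 0, 0.01], [0, 0, 0]]])

```text
time: 24.2
tcp_pos: [0.6445, 0.1587, -0.0077]
tool_rot: [0.099, -3.136, 0.001]
contact_force: [-0.3, -0.7, 1.0]
finger_gap: 0.0676
```

>>> move_arm(increments=[[-0.6, [0, 0, 0.006], [0, 0, 0]], [-0.6, [0, 0, 0.003], [0, 0, 0]], [-0.6, [0, 0, 0], [0, 0, 0]]])

```text
time: 24.58
tcp_pos: [0.6482, 0.1586, -0.0133]
tool_rot: [-0.097, 3.138, 0.001]
contact_force: [-0.6, -0.1, -0.3]
finger_gap: 0.0684
```

Run:
```python
from h import *
c=arm.camera("wrist")
for r in arm.cut_out("ring_platen",c)[:2]: print(round(r["p"],2)); rect(c,r["region"],.01)
plan(.6465,.159,-.016,-176.4)
```

```text
0.96
 ctr 643.8 159.0 size 114.8 54.6 yaw 3.6
0.64
 ctr 714.7 4.4 size 94.0 39.2 yaw -13.4
now [ 0.6481  0.1585 -0.0136] th -176.5 q6 0.18 gap 0.0685 F [-0.6 -0.3  0.1] t 24.675 
 turn z -0.001 rows>= 1 
 shift [0.0016 0.0006 0.0024] rows>= 1 tiltdown [ 1.7e-03 -3.0e-04  1.0e+00]
```

>>> move_arm(increments=[[-0.6, [0.0015, 0.0006, 0.002], [0, 0, 0]], [0.3, [0, 0, 0], [0, 0, 0]], [0.3, [0, 0, 0], [0, 0, 0]], [0.3, [0, 0, 0], [0, 0, 0]], [0.3, [0, 0, 0], [0, 0, 0]]])

```text
time: 25.3
tcp_pos: [0.6461, 0.1589, -0.0162]
tool_rot: [-0.097, 3.139, 0.0]
contact_force: [-0.4, -0.4, 5.2]
finger_gap: 0.0518
```

>>> move_arm(increments=[[0.3, [0, 0, 0], [0, 0, 0]], [0.3, [0, 0, -0.03], [0, 0, 0]], [0.3, [0, 0, -0.05], [0, 0, 0]], [0.3, [0, 0, -0.05], [0, 0, 0]], [0.3, [0, 0, -0.044], [0, 0, 0]]])

```text
time: 25.92
tcp_pos: [0.6457, 0.1588, 0.1586]
tool_rot: [0.097, -3.14, 0.0]
contact_force: [0.3, 0.6, -1.3]
finger_gap: 0.0521
```

Run:
```python
from h import *
c=arm.camera("wrist"); held(c,.026)
c=arm.camera("wrist"); held(c,.026)
plan(.4202,.2563,.12,-174.6)
```

```text
hole [ 47.3 -14.6 -26.4] area 452
hole [ 47.5  14.5 -26.4] area 434
hole [ 45.  -14.9 -26.4] area 541
hole [ 45.1  15.2 -26.3] area 509
now [0.6481 0.1594 0.1629] th -176.5 q6 0.18 gap 0.052 F [ 0.6  0.6 -1. ] t 26.025 
 turn z -0.0324 rows>= 1 
 shift [0.2178 0.1179 0.0429] rows>= 5 tiltdown [ 0.0082 -0.0014  1.    ]
```

>>> move_arm(increments=[[0.3, [0.045, 0.0236, 0], [0, 0, -0.032]], [0.3, [0.045, 0.0236, 0], [0, 0, 0]], [0.3, [0.045, 0.0236, 0], [0, 0, 0]], [0.3, [0.045, 0.0236, 0], [0, 0, 0]], [0.3, [0.037, 0.0236, 0], [0, 0, 0]]])

```text
time: 26.65
tcp_pos: [0.4171, 0.2575, 0.156]
tool_rot: [0.147, -3.137, 0.001]
contact_force: [-0.4, -0.2, -0.6]
finger_gap: 0.0519
```

>>> move_arm(increments=[[0.3, [0, 0, 0.042], [0, 0, 0]], [0.3, [0, 0, 0.04], [0, 0, 0]], [0.3, [0, 0, 0.018], [0, 0, 0]], [0.3, [0, 0, 0], [0, 0, 0]], [0.3, [0, 0, 0], [0, 0, 0]]])

```text
time: 27.28
tcp_pos: [0.4196, 0.2576, 0.0576]
tool_rot: [-0.147, 3.138, 0.0]
contact_force: [0.6, 0.1, -0.4]
finger_gap: 0.0519
```

Run:
```python
from h import *
plan(.421,.2563,.057,-174.6); through(.016)
```

```text
now [0.4196 0.2576 0.0576] th -174.6 q6 0.46 gap 0.0519 F [ 0.6  0.1 -0.4] t 27.275 
 turn z -0.0004 rows>= 1 
 shift [-0.0013 -0.0014  0.0006] rows>= 1 tiltdown [ 2.e-04 -1.e-04  1.e+00]
bottom z 0.074 hole px [286.5 165.3] tip px [288.1 162.3]
wwwwwwwwwwwwwwwwwwwwwww
wwwwwwwwwwwwwwwwwwwwwww
wwwwwwwwwwwwwwwwwwwwwww
wwwwwwwwwwwwwwwwwwwwwww
wwwwwww#####wwwwwwwwwww
wwwwww#########wwwwwwww
ww##############wwwwwww
w#################wwwww
##################wwwww
#################wwwwww
################wwwwwww
###########O####wwwwwww
######################w
######################w
#######################
#######################
#######################
#######################
#######################
#######################
w######################
w#####################w
ww###################ww
bottom z 0.074 hole px [347.9 165.2] tip px [346.4 162.3]
wwwwwwwwwwwwwwwwwwwwwww
wwwwwwwwwwwwwwwwwwwwwww
wwwwwwwwwwwwwwwwwwwwwww
wwwwwwwwwwwwwwwwwwwwwww
wwwwwwwwww#########wwww
wwwwwwww#############ww
wwwwwww################
wwwww##################
wwwww##################
wwww###################
www####################
www########O###########
ww#####################
ww#####################
w######################
w######################
w######################
w######################
w######################
w######################
#######################
w######################
ww####################w
```

>>> move_arm(increments=[[0.3, [-0.0013, -0.0014, 0], [0, 0, 0]], [0.3, [0, 0, 0.006], [0, 0, 0]], [0.3, [0, 0, 0.006], [0, 0, 0]], [0.3, [0, 0, 0], [0, 0, 0]]])

```text
time: 27.82
tcp_pos: [0.4203, 0.2559, 0.0445]
tool_rot: [0.147, -3.137, 0.001]
contact_force: [-0.4, -0.9, -0.6]
finger_gap: 0.0517
```

>>> move_arm(increments=[[0.3, [0, 0, 0.006], [0, 0, 0]], [0.3, [0, 0, 0.005], [0, 0, 0]], [0.3, [0, 0, 0.003], [0, 0, 0]], [0.3, [0, 0, 0], [0, 0, 0]], [0.3, [0, 0, 0], [0, 0, 0]]])

```text
time: 28.45
tcp_pos: [0.4209, 0.2563, 0.0314]
tool_rot: [-0.147, 3.138, 0.0]
contact_force: [-0.8, -0.3, -0.1]
finger_gap: 0.0518
```

Run:
```python
from h import *
plan(.421,.2563,.03,-174.6)
w=arm.camera("wrist"); c=arm.camera("side")
u,v=proj(c,[.42,.256,.03]).astype(int); a=cv2.resize(c["pixels"][v-50:v+50,u-50:u+50],(400,400),interpolation=2)
b=cv2.resize(w["pixels"][80:320,200:440],(400,400),interpolation=2)
cv2.imwrite("pics/m9.png",np.hstack([a,b])[:,:,::-1])
```

```text
now [0.4209 0.2563 0.0314] th -174.6 q6 0.45 gap 0.0518 F [-0.8 -0.3 -0.1] t 28.45 
 turn z -0.0003 rows>= 1 
 shift [-0.0001  0.      0.0014] rows>= 1 tiltdown [ 2.e-04 -1.e-04  1.e+00]
```

View pics/m9.png

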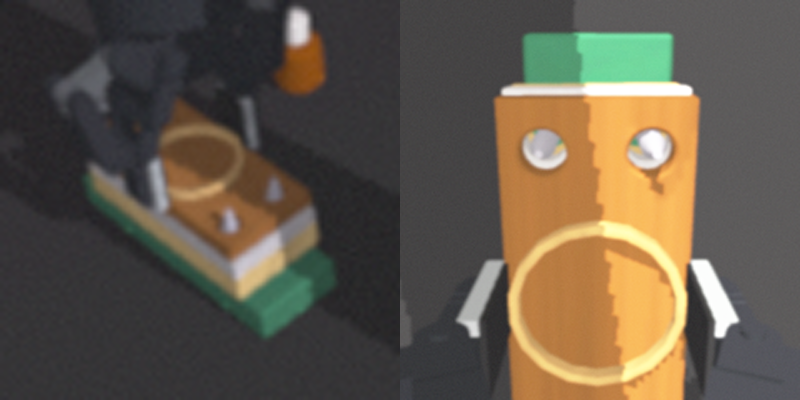

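m9 shows the platen on the stack with its ring up and the posts through. I'll release it and go for the weight.

>>> move_arm(increments=[[-0.6, [0, 0, 0.0005], [0, 0, 0]], [-0.6, [0, 0, 0], [0, 0, 0]], [-0.6, [0, 0, 0], [0, 0, 0]], [-0.6, [0, 0, 0], [0, 0, 0]]])

```text
time: 29.05
tcp_pos: [0.4208, 0.2562, 0.0308]
tool_rot: [-0.147, 3.138, 0.0]
contact_force: [0.7, 0.8, 0.1]
finger_gap: 0.0685
```

>>> move_arm(increments=[[-0.6, [0, 0, -0.05], [0, 0, 0]], [-0.6, [0, 0, -0.06], [0, 0, 0]], [-0.6, [0, 0, -0.06], [0, 0, 0]], [-0.6, [0, 0, 0], [0, 0, 0]], [-0.6, [0, 0, 0], [0, 0, 0]]])

```text
time: 29.68
tcp_pos: [0.4208, 0.2562, 0.2006]
tool_rot: [-0.147, 3.138, 0.0]
contact_force: [0.1, -0.3, -0.9]
finger_gap: 0.0685
```

Run:
```python
from h import *
c=arm.camera("wrist"); g=c["pixels"]; s,R,t=state()
for r in arm.cut_out("ring_platen",c)[:1]: print(round(r["p"],2)); rect(c,r["region"],.056)
hsv=cv2.cvtColor(g,cv2.COLOR_RGB2HSV)
u,v=np.round(proj(c,[.42,.257,.061])).astype(int); print(u,v)
gr=cv2.GaussianBlur(cv2.cvtColor(g,cv2.COLOR_RGB2GRAY),(0,0),1)
for hc in (cv2.HoughCircles(gr[v-60:v+60,u-60:u+60],cv2.HOUGH_GRADIENT,1,20,param1=80,param2=18,minRadius=22,maxRadius=50),):
    if hc is not None:
        for x,y,r in hc[0][:4]: print("circle",unproj(c,[[x+u-60,y+v-60]],.061).round(4),r)
plan(.41,-.245,.21,-174.6)
```

```text
0.82
 ctr 423.5 256.6 size 121.7 56.0 yaw 5.4
318 178
circle [[0.4221 0.2575 0.061 ]] 25.8
now [0.4201 0.2558 0.1993] th -174.6 q6 0.45 gap 0.0683 F [-0.1  0.1 -0.5] t 29.775 
 turn z -0.0003 rows>= 1 
 shift [ 0.0572 -0.4976 -0.0107] rows>= 9 tiltdown [-0.0023  0.0011  1.    ]
```

>>> move_arm(increments=[[-0.6, [0.0064, -0.0553, -0.001], [0, 0, 0]], [-0.6, [0.0064, -0.0553, -0.001], [0, 0, 0]], [-0.6, [0.0064, -0.0553, -0.001], [0, 0, 0]], [-0.6, [0.0064, -0.0553, -0.001], [0, 0, 0]], [-0.6, [0.0064, -0.0553, -0.001], [0, 0, 0]]])

```text
time: 30.4
tcp_pos: [0.4138, -0.0237, 0.2044]
tool_rot: [0.148, -3.136, -0.0]
contact_force: [1.1, -0.9, 0.4]
finger_gap: 0.0685
```

>>> move_arm(increments=[[-0.6, [0.0064, -0.0553, 0], [0, 0, 0]], [-0.6, [0.0064, -0.0553, 0], [0, 0, 0]], [-0.6, [0.0064, -0.0553, 0], [0, 0, 0]], [-0.6, [0.006, -0.0553, 0], [0, 0, 0]], [-0.6, [0, 0, 0], [0, 0, 0]]])

```text
time: 31.02
tcp_pos: [0.4094, -0.2475, 0.2037]
tool_rot: [0.139, -3.135, -0.002]
contact_force: [0.0, 0.6, -0.9]
finger_gap: 0.068
```

Run:
```python
from h import *
w=arm.camera("wrist"); plan(.41,-.245,.21,-174.6)
for r in arm.look_for("weight",w)[:2]: print(r)
for r in arm.cut_out("weight",w)[:2]:
    v,u=np.where(r["region"]); print(round(r["p"],2),u.min(),u.max(),v.min(),v.max(),proj(w,[.41,-.245,.06]))
u,v=proj(w,[.41,-.245,.03]).astype(int); save(w,"w10.png",(u-60,v-60,u+60,v+60),4)
import pickle; pickle.dump((w,u,v),open("w10.pkl","wb"))
```

```text
now [ 0.4094 -0.2457  0.2039] th -174.8 q6 -0.63 gap 0.0683 F [ 0.4 -0.2  0.2] t 31.075 
 turn z -0.0039 rows>= 1 
 shift [-0.0006  0.0007 -0.0061] rows>= 1 tiltdown [-0.0028 -0.0023  1.    ]
{'location': [0.4048, -0.248, 0.0474], 'p': 0.72}
0.62 300 331 154 189 [319.44895625 179.48790644]
```

View pics/w10.png

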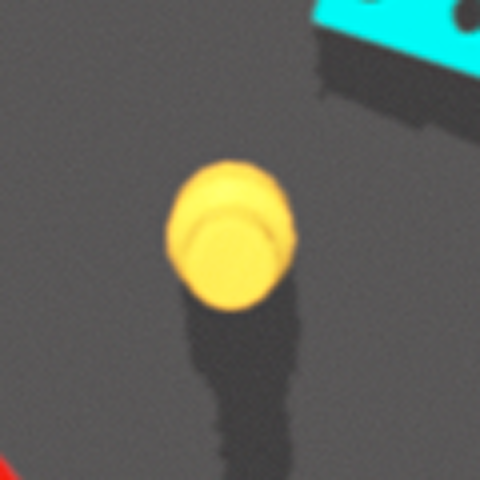

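Run:
```python
from h import *
import pickle; w,u,v=pickle.load(open("w10.pkl","rb"))
f=lambda x,y:[x/4+u-60,y/4+v-60]
print(unproj(w,[f(232,263)],.06),unproj(w,[f(231,225)],.03))
```

```text
[[ 0.40943614 -0.24761773  0.06      ]] [[ 0.40549957 -0.24827786  0.03      ]]
```

>>> move_arm(increments=[[-0.6, [0.0015, -0.002, 0.03], [0, 0, 0]], [-0.6, [0, 0, 0.045], [0, 0, 0]], [-0.6, [0, 0, 0.045], [0, 0, 0]], [-0.6, [0, 0, 0.02], [0, 0, 0]], [-0.6, [0, 0, 0.006], [0, 0, 0]]])

```text
time: 31.8
tcp_pos: [0.4084, -0.2448, 0.0584]
tool_rot: [0.151, -3.136, -0.003]
contact_force: [0.5, 0.3, 0.2]
finger_gap: 0.0683
```

>>> move_arm(increments=[[-0.6, [0, 0, 0], [0, 0, 0]], [-0.6, [0, 0, 0], [0, 0, 0]]])

```text
time: 32.05
tcp_pos: [0.4101, -0.2469, 0.061]
tool_rot: [-0.148, 3.136, -0.002]
contact_force: [0.6, 0.1, -0.4]
finger_gap: 0.0683
```

Run:
```python
from h import *
w=arm.camera("wrist"); plan(.408,-.2478,.056,-174.6)
g=w["pixels"].astype(int); m=(g[:,:,0]-g[:,:,2]>60)&(g[:,:,0]-g[:,:,1]<80)
n,l,st,ce=cv2.connectedComponentsWithStats(m[100:330,230:410].astype(np.uint8)); i=1+st[1:,4].argmax(); print(st[i]+[230,100,0,0,0],ce[i]+[230,100])
for z in(0,.03,.06): print(z,proj(w,[.408,-.2478,z]).round(1))
```

```text
now [ 0.41  -0.247  0.061] th -174.6 q6 -0.64 gap 0.0681 F [0.3 0.  0.5] t 32.1 
 turn z 0.0001 rows>= 1 
 shift [ 0.0021 -0.0006  0.005 ] rows>= 1 tiltdown [0.0016 0.0012 1.    ]
[ 289  180   53   73 3024] [314.88690476 215.70006614]
0 [316.4 200.2]
0.03 [316.2 213.6]
0.06 [315.8 231.4]
```

>>> move_arm(increments=[[-0.3, [0.002, -0.0006, -0.001], [0, 0, 0]], [0.2, [0, 0, 0], [0, 0, 0]], [0.8, [0, 0, 0], [0, 0, 0]], [0.8, [0, 0, 0], [0, 0, 0]], [0.8, [0, 0, 0], [0, 0, 0]]])

```text
time: 32.72
tcp_pos: [0.4073, -0.2476, 0.0607]
tool_rot: [0.147, -3.138, -0.0]
contact_force: [-0.2, -0.2, 0.6]
finger_gap: 0.0087
```

>>> move_arm(increments=[[0.8, [0, 0, 0], [0, 0, 0]], [0.8, [0, 0, 0], [0, 0, 0]], [0.8, [0, 0, 0], [0, 0, 0]]])

```text
time: 33.1
tcp_pos: [0.4073, -0.2476, 0.0608]
tool_rot: [0.147, -3.138, -0.0]
contact_force: [-0.8, -1.1, -0.0]
finger_gap: 0.0087
```

Run:
```python
from h import *
w=arm.camera("wrist"); c=arm.camera("side")
u,v=proj(c,[.408,-.248,.04]).astype(int); print(u,v); a=cv2.resize(c["pixels"][v-60:v+40,u-50:u+50],(400,400),interpolation=2)
b=cv2.resize(w["pixels"][120:320,220:420],(400,400),interpolation=2)
cv2.imwrite("pics/m11.png",np.hstack([a,b])[:,:,::-1])
```

```text
382 169
```

View pics/m11.png

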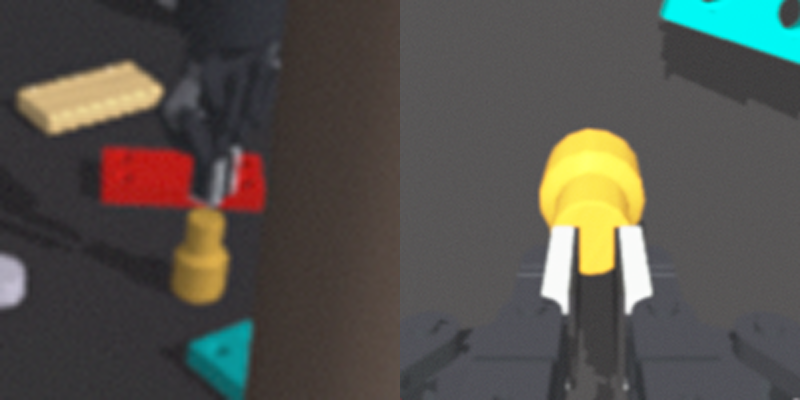

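Run:
```python
from h import *
c=arm.camera("side"); w=arm.camera("wrist"); s,R,t=state()
for z in np.arange(0,.13,.01): print(z.round(2),proj(c,[.4073,-.2476,z]).round(1),"wrist pad edge(y=-+4.4,x=11):",proj(w,[s["tcp_pos"]+R@np.array([x,.0044,-(z-s["tcp_pos"][2])]) for x in(.011,-.011)]).round(1).tolist())
```

```text
0.0 [381.1 181.1] wrist pad edge(y=-+4.4,x=11): [[323.0, 189.4], [322.9, 216.3]]
0.01 [381.5 178.2] wrist pad edge(y=-+4.4,x=11): [[323.2, 193.0], [323.1, 220.9]]
0.02 [381.9 175.2] wrist pad edge(y=-+4.4,x=11): [[323.5, 197.0], [323.3, 226.0]]
0.03 [382.3 172.2] wrist pad edge(y=-+4.4,x=11): [[323.7, 201.3], [323.6, 231.6]]
0.04 [382.6 169.2] wrist pad edge(y=-+4.4,x=11): [[324.0, 206.1], [323.9, 237.7]]
0.05 [383.  166.2] wrist pad edge(y=-+4.4,x=11): [[324.4, 211.4], [324.2, 244.4]]
0.06 [383.4 163.1] wrist pad edge(y=-+4.4,x=11): [[324.7, 217.3], [324.5, 251.9]]
0.07 [383.8 160. ] wrist pad edge(y=-+4.4,x=11): [[325.1, 223.9], [324.9, 260.1]]
0.08 [384.2 156.9] wrist pad edge(y=-+4.4,x=11): [[325.6, 231.2], [325.3, 269.4]]
0.09 [384.6 153.7] wrist pad edge(y=-+4.4,x=11): [[326.1, 239.6], [325.8, 279.9]]
0.1 [385.  150.5] wrist pad edge(y=-+4.4,x=11): [[326.7, 249.2], [326.3, 291.8]]
0.11 [385.5 147.3] wrist pad edge(y=-+4.4,x=11): [[327.4, 260.3], [327.0, 305.5]]
0.12 [385.9 144. ] wrist pad edge(y=-+4.4,x=11): [[328.2, 273.2], [327.7, 321.3]]
```

m11: the shut fingers are just above the weight (tip z about 0.069) and the weight is undisturbed and upright. I'll open, go 33 mm lower and close again.

>>> move_arm(increments=[[-0.5, [0, 0, 0], [0, 0, 0]], [-0.5, [0, 0, 0], [0, 0, 0]], [-0.5, [0, 0, 0], [0, 0, 0]], [-0.5, [0, 0, 0], [0, 0, 0]], [-0.5, [0, 0, 0], [0, 0, 0]]])

```text
time: 33.92
tcp_pos: [0.4073, -0.2476, 0.0608]
tool_rot: [0.147, -3.138, -0.0]
contact_force: [0.4, 0.3, 0.7]
finger_gap: 0.0639
```

>>> move_arm(increments=[[-0.5, [0, 0, 0.012], [0, 0, 0]], [-0.5, [0, 0, 0.012], [0, 0, 0]], [-0.5, [0, 0, 0.009], [0, 0, 0]], [-0.5, [0, 0, 0], [0, 0, 0]]])

```text
time: 34.42
tcp_pos: [0.4065, -0.2471, 0.0266]
tool_rot: [0.147, -3.136, -0.002]
contact_force: [0.4, 0.1, -0.1]
finger_gap: 0.0644
```

>>> move_arm(increments=[[0, [0, 0, 0], [0, 0, 0]], [0.5, [0, 0, 0], [0, 0, 0]], [0.8, [0, 0, 0], [0, 0, 0]], [0.8, [0, 0, 0], [0, 0, 0]], [0.8, [0, 0, 0], [0, 0, 0]]])

```text
time: 35.05
tcp_pos: [0.4077, -0.248, 0.0284]
tool_rot: [-0.147, 3.137, -0.001]
contact_force: [-0.4, -0.7, 5.1]
finger_gap: 0.0218
```

>>> move_arm(increments=[[0.8, [0, 0, 0], [0, 0, 0]], [0.8, [0, 0, 0], [0, 0, 0]]])

```text
time: 35.3
tcp_pos: [0.4077, -0.248, 0.0284]
tool_rot: [-0.147, 3.137, -0.001]
contact_force: [-0.5, 0.3, 5.5]
finger_gap: 0.022
```

>>> move_arm(increments=[[0.8, [0, 0, -0.02], [0, 0, 0]], [0.8, [0, 0, -0.04], [0, 0, 0]], [0.8, [0, 0, -0.045], [0, 0, 0]], [0.8, [0, 0, -0.045], [0, 0, 0]], [0.8, [0, 0, 0], [0, 0, 0]]])

```text
time: 35.92
tcp_pos: [0.4086, -0.2483, 0.1806]
tool_rot: [-0.147, 3.134, -0.004]
contact_force: [-0.1, 0.3, -2.9]
finger_gap: 0.0217
```

Run:
```python
from h import *
plan(.4215,.2568,.17,-174.6)
```

```text
now [ 0.4086 -0.2483  0.1806] th -174.6 q6 -0.64 gap 0.0217 F [-0.1  0.3 -2.9] t 35.925 
 turn z -0.0003 rows>= 1 
 shift [-0.0603  0.5016  0.0106] rows>= 9 tiltdown [0.004  0.0028 1.    ]
```

>>> move_arm(increments=[[0.8, [-0.002, 0.02, 0], [0, 0, 0]], [0.8, [-0.005, 0.042, 0], [0, 0, 0]], [0.8, [-0.005, 0.042, 0], [0, 0, 0]], [0.8, [-0.005, 0.042, 0], [0, 0, 0]], [0.8, [-0.005, 0.042, 0], [0, 0, 0]]])

```text
time: 36.55
tcp_pos: [0.4097, -0.056, 0.1757]
tool_rot: [0.148, -3.135, -0.002]
contact_force: [0.8, 0.2, -2.3]
finger_gap: 0.0222
```

>>> move_arm(increments=[[0.8, [-0.005, 0.042, 0], [0, 0, 0]], [0.8, [-0.005, 0.042, 0], [0, 0, 0]], [0.8, [-0.005, 0.042, 0], [0, 0, 0]], [0.8, [-0.005, 0.042, 0], [0, 0, 0]], [0.8, [-0.005, 0.042, 0], [0, 0, 0]]])

```text
time: 37.17
tcp_pos: [0.4146, 0.1547, 0.1757]
tool_rot: [0.149, -3.134, 0.001]
contact_force: [1.0, -0.7, -1.9]
finger_gap: 0.0212
```

>>> move_arm(increments=[[0.8, [-0.005, 0.042, 0], [0, 0, 0]], [0.8, [-0.005, 0.042, 0], [0, 0, 0]], [0.8, [-0.003, 0.02, 0], [0, 0, 0]], [0.8, [0, 0, 0], [0, 0, 0]], [0.8, [0, 0, 0], [0, 0, 0]]])

```text
time: 37.8
tcp_pos: [0.4193, 0.2569, 0.1771]
tool_rot: [0.147, -3.137, 0.002]
contact_force: [0.8, -0.6, -2.9]
finger_gap: 0.0214
```

Run:
```python
from h import *
plan(.4215,.2568,.105,-174.6)
```

```text
now [0.4193 0.2569 0.1771] th -174.6 q6 0.46 gap 0.0214 F [ 0.8 -0.6 -2.9] t 37.8 
 turn z -0.0007 rows>= 1 
 shift [-0.0022 -0.0003  0.0721] rows>= 2 tiltdown [-0.0015  0.0011  1.    ]
```

Lower to about 16 mm above the platen and check there before placing.

>>> move_arm(increments=[[0.8, [-0.0022, 0, 0.025], [0, 0, 0]], [0.8, [0, 0, 0.028], [0, 0, 0]], [0.8, [0, 0, 0.023], [0, 0, 0]], [0.8, [0, 0, 0], [0, 0, 0]], [0.8, [0, 0, 0], [0, 0, 0]]])

```text
time: 38.42
tcp_pos: [0.4226, 0.2576, 0.1028]
tool_rot: [-0.146, 3.137, 0.001]
contact_force: [0.9, -0.2, -2.8]
finger_gap: 0.0219
```

Run:
```python
from h import *
w=arm.camera("wrist"); c=arm.camera("side")
u,v=proj(c,[.42,.256,.06]).astype(int); a=cv2.resize(c["pixels"][v-50:v+50,u-50:u+50],(400,400),interpolation=2)
b=cv2.resize(w["pixels"][80:320,200:440],(400,400),interpolation=2)
cv2.imwrite("pics/m12.png",np.hstack([a,b])[:,:,::-1])
plan(.4215,.2568,.085,-174.6)
```

```text
now [0.4229 0.2581 0.1031] th -174.7 q6 0.45 gap 0.0211 F [ 0.3  0.3 -2.9] t 38.525 
 turn z -0.0009 rows>= 1 
 shift [ 0.0015 -0.0012  0.0181] rows>= 1 tiltdown [ 1.9e-03 -9.0e-04  1.0e+00]
```

View pics/m12.png

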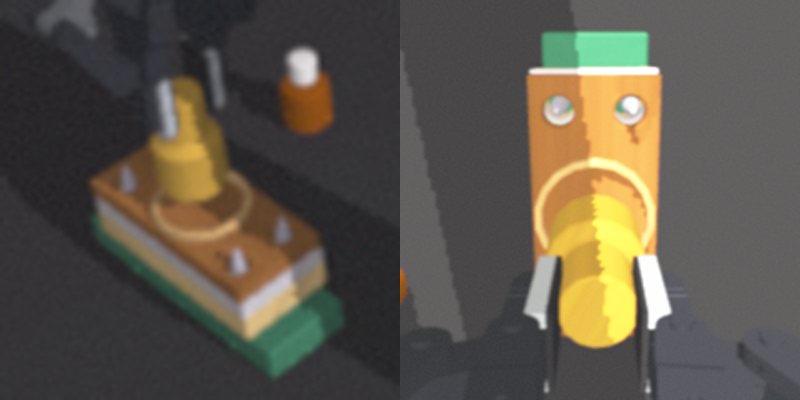

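m12 shows the weight upright over the ring, laterally centred (weight u=598, ring u=596). Placing it.

>>> move_arm(increments=[[0.8, [0.001, -0.0008, 0.007], [0, 0, 0]], [0.8, [0, 0, 0.006], [0, 0, 0]], [0.8, [0, 0, 0.004], [0, 0, 0]], [0.8, [0, 0, 0.001], [0, 0, 0]], [0.8, [0, 0, 0], [0, 0, 0]]])

```text
time: 39.15
tcp_pos: [0.4214, 0.2571, 0.0845]
tool_rot: [-0.147, 3.137, -0.0]
contact_force: [-1.7, -1.8, 4.5]
finger_gap: 0.0216
```

>>> move_arm(increments=[[0.8, [0, 0, 0], [0, 0, 0]]])

```text
time: 39.28
tcp_pos: [0.4215, 0.2571, 0.0845]
tool_rot: [-0.147, 3.137, 0.0]
contact_force: [-1.2, -1.7, 5.9]
finger_gap: 0.0216
```

Contact at the expected height. I'll open gently and retreat.

>>> move_arm(increments=[[0.3, [0, 0, 0], [0, 0, 0]], [0, [0, 0, 0], [0, 0, 0]], [-0.4, [0, 0, 0], [0, 0, 0]], [-0.4, [0, 0, 0], [0, 0, 0]], [-0.4, [0, 0, 0], [0, 0, 0]]])

```text
time: 39.9
tcp_pos: [0.4212, 0.2572, 0.0838]
tool_rot: [-0.147, 3.138, 0.0]
contact_force: [0.7, 0.2, 1.0]
finger_gap: 0.0597
```

>>> move_arm(increments=[[-0.4, [0, 0, -0.02], [0, 0, 0]], [-0.4, [0, 0, -0.04], [0, 0, 0]], [-0.4, [0, 0, -0.05], [0, 0, 0]], [-0.4, [0, 0, -0.04], [0, 0, 0]], [-0.4, [0, 0, 0], [0, 0, 0]]])

```text
time: 40.52
tcp_pos: [0.4226, 0.258, 0.2372]
tool_rot: [-0.147, 3.133, 0.005]
contact_force: [0.7, -0.1, -0.5]
finger_gap: 0.0599
```

Run:
```python
from h import *
w=arm.camera("wrist"); c=arm.camera("side"); t=arm.camera("top")
u,v=proj(c,[.42,.256,.06]).astype(int); a=cv2.resize(c["pixels"][v-50:v+50,u-50:u+50],(400,400),interpolation=2)
b=cv2.resize(w["pixels"][80:320,200:440],(400,400),interpolation=2)
cv2.imwrite("pics/m13.png",np.hstack([a,b])[:,:,::-1])
plan(.42,.257,.2,-174.6)
for n in ("jar","vial","tin"):
  for k,p in(("side",c),("top",t)):
    for r in arm.look_for(n,p)[:1]: print(n,k,r)
```

```text
now [0.4209 0.2569 0.2328] th -174.6 q6 0.45 gap 0.0601 F [-0.2 -0.8 -0.2] t 40.675 
 turn z -0.0004 rows>= 1 
 shift [0.0009 0.0002 0.0328] rows>= 1 tiltdown [-1.2e-03  6.0e-04  1.0e+00]
jar side {'location': [0.3985, 0.2655, 0.0563], 'p': 0.68}
jar top {'location': [0.6892, -0.0042, 0.0754], 'p': 0.79}
vial side {'location': [0.4873, 0.1423, 0.0262], 'p': 0.46}
tin side {'location': [0.499, -0.134, 0.0135], 'p': 0.59}
```

View pics/m13.png

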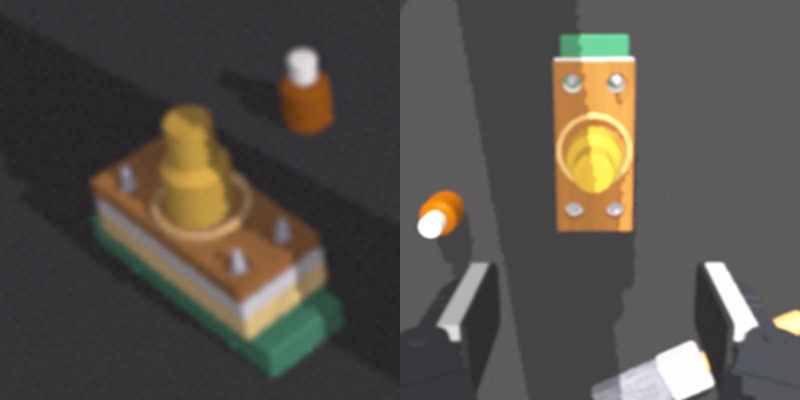

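The press is complete: the stack is flat on four posts and the weight stands upright inside the ring. The jar, vial and tin read at their old positions.

```bash
python3 -c "
from bench import arm
print(arm.finish_job())"
```

```text
the job is handed in; nothing more can be done
None
```

The press is built in the order asked, and I handed the job in at about 41 s of the 128 s allowed. The stack on the base is the plywood thick board, then the spacer frame, then the platen with its ring up, and the brass weight upright inside the ring.

**Last checks:** The final side and wrist pictures show all three plates flat on the base with the posts through them and the weight standing inside the ring. The gripper was clear, about 15 cm up. Each contact reading I saw was under 7 N.

**Things that disagreed:**
- **Fingertip position:** the tips sat about 8 to 21 mm behind the reported TCP, depending on opening, not 11 mm ahead as stated. I used the measured value. My first close on the weight shut just above it without moving it, and the second held.
- **Jar, vial and tin:** the detectors put all three at their starting positions. The side-view jar reading was the exception: it landed on the press stack, and I took it as a false detection because the top view still showed the jar in its place. The vial and tin were reported only in the side view.
- **Platen holes:** before lowering the platen I could not tell the posts from the aluminium through its holes. I relied on the spacer's position, and it went down without contact.

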